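Build a compression-test stack on the load cell

TASK

Build the compression-test stack on the round load cell, each part centred on the one below and let go before you fetch the next: first the wide plain metal disc, then the round white specimen, then the stemmed disc with its stem up, and last the ring weight over that stem. The load cell is delicate, so set everything down gently without pressing hard, and leave the bend fixture, the spare bar, the mouse and the jar as they are.

Things in the scene. Friction and masses are not known exactly. Their poses are not given: they have to be found in the camera images.
- load_cell: Load cell, fixed: black square plate 130 x 130 x 14 mm with a bolt head (5 mm high) near each corner, on it a dark round body 88 mm across and a flat round bright steel loading face 76 mm across, its top 40 mm above the table. A short cable stub on one side at 24 mm height. Origin: centre of the underside, on the table; z up. The stack stands on the loading face, centred.
- bend_fixture: Three-point bend fixture, fixed, not to be used: the same 130 x 130 x 14 mm black plate with bolts, carrying two parallel steel blocks (70 x 20 x 20 mm, 60 mm apart) with a 10 mm roller on each, 42 mm high in all. Origin: centre of the underside; z up. The load cell and it swap sides.
- lower_platen: Lower platen, the wide plain disc: solid bright steel, 58 mm across, 20 mm high, no hole and no stem, about 0.4 kg, loose, lying flat on the table at the start. Origin: centre of the underside; z along its axis, up.
- specimen: Round test specimen: solid rigid white plastic cylinder, 40 mm across, 30 mm high, about 55 g, loose, standing upright on the table at the start. Origin: centre of the underside; z along its axis, up.
- upper_platen: Upper platen, the stemmed disc: steel disc 50 mm across and 10 mm thick with a central upright round stem 16 mm across and 34 mm long on top (44 mm high in all), about 0.2 kg, loose, stem up at the start. Origin: centre of the disc's underside; z along the stem, up.
- ring_weight: Ring weight: flat steel ring, outside 44 mm, hole 24 mm, 16 mm high, about 0.13 kg, loose, lying flat on the table at the start. Origin: centre of the underside; z along its axis, up. It drops loosely over the 16 mm stem and lies on the disc.
- bar_specimen: Spare bar specimen, not to be used: loose white plastic bar 75 x 22 x 22 mm lying along its own x. Origin: centre of the underside.
- mouse: Black computer mouse, loose, not to be touched: 100 x 58 mm, about 32 mm high, beyond the work. Origin: centre of the underside.
- jar: Small capped jar, loose, not to be touched: 48 mm across, 60 mm high, beyond the work. Origin: centre of the underside.
There are look-alikes about, which are no part of the job. Leave any purple or yellow look-alike of the lower_platen alone. What is shaped like the ring_weight but yellow is not meant.

How it is judged:
On the way, in this order (a step that is already met when the one before it is completed fails the run):
1. the wide plain disc stands centred on the load cell, released (z of lower_platen in the frame of load_cell between 0.036 and 0.044 m and horizontal distance between lower_platen and load_cell below 0.01 m and angle between lower_platen's own z axis and vertical below 0.1 rad and contact force between the fingers and lower_platen below 0.2 N), for 0.2 s.
2. the white cylinder stands centred on the wide disc, released (z of specimen in the frame of lower_platen between 0.016 and 0.024 m and horizontal distance between specimen and lower_platen below 0.01 m and angle between specimen's own z axis and vertical below 0.1 rad and contact force between the fingers and specimen below 0.2 N), for 0.2 s.
3. the stemmed disc stands on the white cylinder, stem up, released (z of upper_platen in the frame of specimen between 0.026 and 0.034 m and horizontal distance between upper_platen and specimen below 0.01 m and angle between upper_platen's own z axis and vertical below 0.1 rad and contact force between the fingers and upper_platen below 0.2 N), for 0.2 s.
4. the ring lies over the stem on the stemmed disc, released (z of ring_weight in the frame of upper_platen between 0.006 and 0.014 m and horizontal distance between ring_weight and upper_platen below 0.01 m and angle between ring_weight's own z axis and vertical below 0.1 rad and contact force between the fingers and ring_weight below 0.2 N), for 0.2 s.
At the end, for the whole second after the job is handed in: From the load cell up: wide disc, white cylinder, stemmed disc with stem up, ring over the stem lying on the disc. Each is seated on the one below (height within 4 mm), its axis within 10 mm of that below, upright within 0.1 rad, released and at rest (under 10 mm/s) (z of lower_platen in the frame of load_cell between 0.036 and 0.044 m and horizontal distance between lower_platen and load_cell below 0.01 m and angle between each of lower_platen, specimen, upper_platen, ring_weight's own z axis and vertical below 0.1 rad and z of specimen in the frame of lower_platen between 0.016 and 0.024 m and horizontal distance between specimen and lower_platen below 0.01 m and z of upper_platen in the frame of specimen between 0.026 and 0.034 m and horizontal distance between upper_platen and specimen below 0.01 m and z of ring_weight in the frame of upper_platen between 0.006 and 0.014 m and horizontal distance between ring_weight and upper_platen below 0.01 m and linear speed of each of lower_platen, specimen, upper_platen, ring_weight below 0.01 m/s); the robot touches nothing.
It fails at once if the load cell is overloaded (more than 60 N on it) (contact force between load_cell and anything else above 60 N).
It fails at once if the spare bar is moved more than 30 mm (distance of bar_specimen from where it was at the start of the episode above 0.03 m).
It fails at once if the mouse is moved more than 30 mm (distance of mouse from where it was at the start of the episode above 0.03 m).
It fails at once if the jar is moved more than 30 mm (distance of jar from where it was at the start of the episode above 0.03 m).
It also fails if it takes over 128 s, if anything falls off the work surface, if the arm or the gripper's body presses on something with over 40 N, if the wrist force passes 120 N, or if a joint passes its speed limit or range.

ROBOT

A 7-joint arm with a two-finger parallel gripper is mounted at the origin on the work surface. World frame = base frame: x ahead of the robot, y to its left, z up, the work surface at z = 0. Lengths are in m, angles in rad, forces in N, time in s.
With the tool pointing down it reaches from about 0.4 to 0.85 m from the base axis. Payload 4.5 kg.
Tool frame: the origin (TCP) lies on the centre line of the jaws, within the pads' length; the fingertips stand 22 mm ahead of it and the grasp point (between the pads) lies 3 mm ahead of it; z points along the fingers, x is the direction in which the jaws open and shut, and the axes are right-handed (so a half turn about z gives the same grasp; the last joint's range is limited). The gripper opens to 88 mm and grips with 3 to 60 N. Pads are 18 mm wide; open, the fingers measure 123 mm over their backs; the gripper's body (75 mm by 187 mm) begins 45 mm behind the grasp point.
Start: joints at [1.137, 0.689, -0.195, 1.565, 0.157, 0.902, -0.215], TCP at [0.282, -0.558, 0.261] pointing down, gripper open.
Joint ranges: [-3.01, 3.01], [-0.46, 2.08], [-1.47, 1.51], [0.13, 2.56], [-1, 4.14], [0.04, 2.09], [-2.66, 2.66]. Speed limits (rad/s): [2.57, 2.57, 3.14, 3.14, 3.14, 3.14, 3.14].

INTERFACE

Orientations are given as a unit quaternion [w, x, y, z].
In Python, from rig import bot gives the robot as it stands.
- The arm moves only by the shell command python3 -m inch 'ROWS'. ROWS is JSON, a list of rows, each a list of 5 numbers: the opening, from 0 (shut) to 1 (fully open), then the shift along the tool's x, y, z in cm, then the turn about the tool's z in rad. In form: [[jaw, dx, dy, dz, roll], ...]. A call has 1 to 10 rows; each row shifts and turns the pose as measured when the row begins, along the tool's axes as they then stand; what a row does not reach is not made up. A row lasts 1/12 s, in which the tool goes at most 41.7 mm and 7.16 degrees, less where a joint would pass 70% of its speed; a pose out of reach is approached as far as the arm can. A call is refused whole if a number of a shift passes 4.17 or a number of a turn 0.125, either way. A call with a gripper value outside its range is refused whole. The fingers move at their own pace and stop on an object; the grip force is fixed at half the most. Time passes only in rows, so rows that do not move let the fingers close. It gives the time, the measured TCP pose, the force and the opening at its end, in the units of the state.
- bot.read_state(): the state, without advancing time (a new reading comes with each control period).
- bot.camera(name): name is "scene" or "top"; returns a dict with "color" (400x640x3 uint8, blue, green, red), "mtx" (3x3 intrinsics, pixels), "rvec" (rotation vector, rad) and "tvec" (3), from world to camera coordinates, as OpenCV has them. Camera axes: x right, y down, z forward; pixel columns grow to the right and rows downward; lengths in m; the calibration is good to about 2 mm. A picture is of the moment at which its call begins. There is no depth.
- bot.sign_off(): hands the job in, once; it reports no verdict.
The state is a dict: "time_s": time; "joint_pos": joint angles; "joint_vel": joint speeds; "joint_efforts": joint torques, N m; "eef_pos": TCP position; "eef_rot": TCP orientation; "force": force on the tool from outside, world axes, zero at the start; "torque": the same for the moment, N m; "gripper_width": finger opening in m.
Only numpy, scipy, OpenCV 4.12 (cv2) and the standard library are available. Lean on these libraries where they do the work, as an engineer would, in place of code of your own. Each camera call takes 0.05 s, during which the arm holds its last target. There are 200 camera calls.

## Working session

There is one attempt and no reset: what is moved stays moved. The work goes in short steps, Python scripts to look and compute and a shell command to move; the robot and the scene stay as the last step left them, time stands still between calls to the robot, and variables do not carry over. Pictures are saved under pics/ and viewed, about 12 in all and at most 16, crops included, and the job is handed in when it is done.

```bash
mkdir -p pics; ls; python3 - <<'E'
from rig import bot
import cv2
for n in("scene","top"):
    c=bot.camera(n); cv2.imwrite(f"pics/{n}0.png",c["color"]); print(n,c["mtx"].tolist(),c["rvec"],c["tvec"])
s=bot.read_state(); print(s)
E
```

```text
pics
scene [[420.4719417385449, 0.0, 319.7882322194877], [0.0, 420.4719417385449, 200.52432213496894], [0.0, 0.0, 1.0]] [ 1.67348149  2.12156572 -0.66434439] [ 0.11591531 -0.41787516  1.21221993]
top [[386.33655787212587, 0.0, 326.5087496038015], [0.0, 386.33655787212587, 198.6573715947297], [0.0, 0.0, 1.0]] [ 2.15749963 -2.11822604  0.1011592 ] [0.00664472 0.51056825 0.72569714]
{'time_s': 0.1, 'joint_pos': array([ 1.13680264,  0.68995612, -0.19450431,  1.56620496,  0.15729692,
        0.90249129, -0.2150938 ]), 'joint_vel': array([ 0.00023482, -0.00026601,  0.00075517, -0.00269652,  0.00162706,
       -0.00028277, -0.00033933]), 'joint_efforts': array([-3.70058580e-03, -5.28494167e+01, -1.27164289e+00, -1.53839064e+01,
       -5.26566524e-02,  1.95486500e-03,  1.24661736e-05]), 'eef_pos': array([ 0.28154818, -0.55741263,  0.25996419]), 'eef_rot': array([-3.84946407e-04,  8.51755341e-01, -5.23939064e-01, -7.41189357e-04]), 'force': array([ 0.69895549, -0.11280696,  0.04348152]), 'torque': array([ 0.0317543 , -0.0033409 , -0.00437677]), 'gripper_width': 0.08797788133712174}
```

View pics/scene0.png

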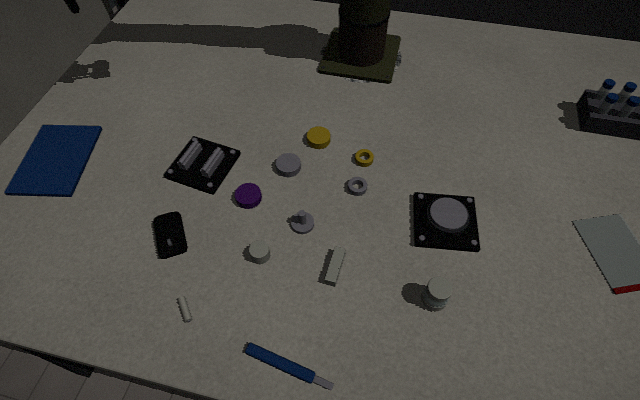

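View pics/top0.png

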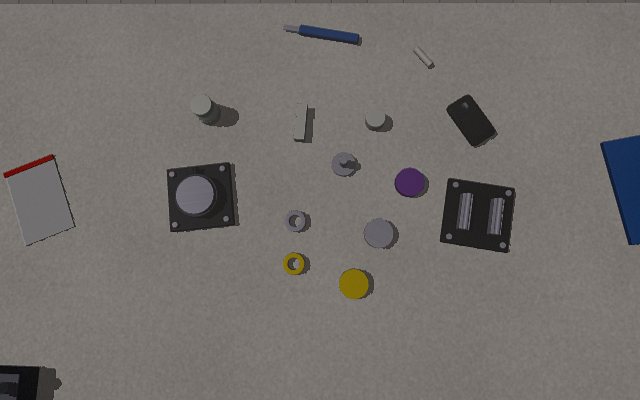

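Top view candidates:
- **Lower platen:** grey disc (378,233), against the purple (409,182) and yellow (354,284) look-alikes.
- **Ring:** grey (296,221), against yellow (294,264).
- **Specimen:** white (375,121), against the jar (203,105) and the bar (301,122).
- **Stemmed disc:** (343,164).
- **Load cell:** round face at (196,196), against the bend fixture at (478,215).

I choose by the descriptions: the grey or white ones. Next I'll fit the rims and check the fit in a crop.

```bash
cat > h.py <<'E'
import numpy as np, cv2
from scipy.optimize import minimize
from rig import bot
def ray(c,u,v,z):
    R=cv2.Rodrigues(c["rvec"])[0]; t=np.ravel(c["tvec"]); o=-R.T@t
    p=cv2.undistortPoints(np.array([[[u,v]]],float),c["mtx"],None).ravel()
    d=R.T@np.array([p[0],p[1],1]); return (o+d*(z-o[2])/d[2])[:2]
A=np.linspace(0,2*np.pi,120,endpoint=False)
def proj(c,x,y,z,r):
    P=np.c_[x+r*np.cos(A),y+r*np.sin(A),np.full(A.size,z)]
    return cv2.projectPoints(P,c["rvec"],c["tvec"],c["mtx"],None)[0].reshape(-1,2).astype(np.float32)
def samp(img,p): return cv2.remap(img,p[:,:1].copy(),p[:,1:].copy(),cv2.INTER_LINEAR).astype(float).reshape(len(p),-1)
def fit(c,xy,z,r,span=.012):
    "centre of the rim (radius r at height z): largest contrast between inside and outside"
    img=cv2.GaussianBlur(c["color"],(0,0),.6)
    def f(q):
        a,b=samp(img,proj(c,*q,z,r-.002)),samp(img,proj(c,*q,z,r+.002))
        return -np.mean(np.minimum(np.abs(a-b).sum(1),150))
    g=[(f((xy[0]+i,xy[1]+j)),xy[0]+i,xy[1]+j) for i in np.arange(-span,span+.001,.001) for j in np.arange(-span,span+.001,.001)]
    s,x,y=min(g); m=minimize(f,(x,y),method="Nelder-Mead",options=dict(initial_simplex=[(x,y),(x+.001,y),(x,y+.001)]))
    return m.x,-m.fun
E
cat > m.py <<'E'
from h import *
T,S=bot.camera("top"),bot.camera("scene")
obj=dict(cell=(196,196,.04,.038),lower=(378,233,.02,.029),spec=(375,120,.03,.02),upper=(343,164,.01,.025),ring=(296,221,.016,.022))
vt,vs=[cv2.resize(c["color"],None,fx=4,fy=4,interpolation=cv2.INTER_CUBIC) for c in(T,S)]
for n,(u,v,z,r) in obj.items():
    x0=ray(T,u,v,z); a,sa=fit(T,x0,z,r); b,sb=fit(S,x0,z,r)
    print(n,x0.round(4),a.round(4),round(sa),b.round(4),round(sb))
    for img,c,q in((vt,T,a),(vs,S,b)): cv2.polylines(img,[np.int32(proj(c,*q,z,r)*4+2)],True,(0,255,0),1)
for n,u,v,z in(("bar",301,122,.02),("jar",203,105,.06),("purple",409,182,.02),("yellow",354,284,.02),("yring",294,264,.016),("mouse",471,121,.03)): print(n,ray(T,u,v,z).round(3))
cv2.imwrite("pics/ft.png",cv2.resize(vt[360:1100,600:1700],(800,538)))
cv2.imwrite("pics/fs.png",cv2.resize(vs[480:1120,900:2000],(800,465)))
E
python3 m.py
```

```text
cell [0.5106 0.2733] [0.5141 0.2773] 148 [0.5124 0.2767] 135
lower [ 0.4456 -0.0863] [ 0.4435 -0.0966] 71 [ 0.4576 -0.0823] 55
spec [ 0.6724 -0.0785] [ 0.6791 -0.0786] 71 [ 0.6766 -0.0785] 66
upper [ 0.5855 -0.0154] [ 0.5839 -0.0214] 57 [ 0.5907 -0.0146] 73
ring [0.4666 0.0768] [0.4658 0.0697] 97 [0.4755 0.0725] 85
bar [0.67  0.072]
jar [0.69  0.263]
purple [ 0.548 -0.148]
yellow [ 0.346 -0.04 ]
yring [0.382 0.078]
mouse [ 0.672 -0.27 ]
```

View pics/ft.png

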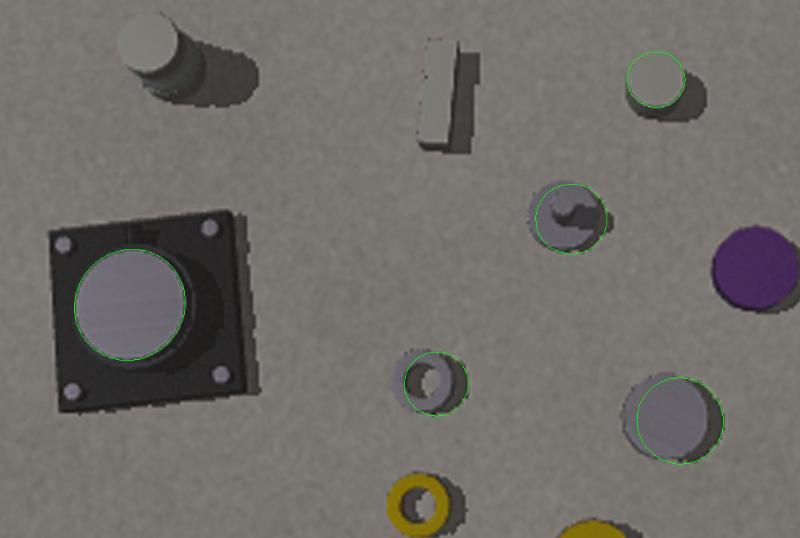

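The crop confirms the choice: grey disc, white cylinder, stemmed disc and grey ring. The cell and specimen fits are good, but the three grey steel parts' fits were pulled towards their shadows. I'll refit those on chroma, which ignores shadow.

```bash
python3 - <<'E'
from h import *
T=bot.camera("top")["color"]
for n,u,v in(("disc",376,233),("disc lit side",372,228),("bg",330,233),("shadow",395,236),("ringtop",288,221),("wall",290,229)): print(n,T[v-1:v+2,u-1:u+2].reshape(-1,3).mean(0).round())
s=open('h.py').read()
s=s.replace('def fit(c,xy,z,r,span=.012):','def fit(c,xy,z,r,span=.012,chroma=True):')
s=s.replace('    def f(q):','''    if chroma:
        i=img.astype(np.float32); img=cv2.GaussianBlur(i[:,:,0]-i[:,:,2]+.12*i.sum(2)/3,(0,0),.7)
    def f(q):''').replace('        return -np','        if chroma: return -np.mean(np.clip(a-b,-20,20))\n        return -np')
open('h.py','w').write(s)
m=open('m.py').read().replace("z,r); b,sb=fit(S,x0,z,r)","z,r,chroma=n not in('cell','spec')); b,sb=fit(S,x0,z,r,chroma=n not in('cell','spec'))")
open('m.py','w').write(m)
E
python3 m.py | head -5
python3 -c "
import cv2,numpy as np
a,b=cv2.imread('pics/ft.png'),cv2.imread('pics/fs.png')
cv2.imwrite('pics/both.png',np.hstack([cv2.resize(a[150:500,370:],(400,325)),cv2.resize(b[:,:620],(400,325))]))"
```

```text
disc [107.  99. 103.]
disc lit side [106.  99. 103.]
bg [116. 121. 125.]
shadow [60. 63. 66.]
ringtop [81. 76. 80.]
wall [109. 102. 106.]
cell [0.5106 0.2733] [0.5142 0.2773] 148 [0.5125 0.2769] 135
lower [ 0.4456 -0.0863] [ 0.4457 -0.0868] 8 [ 0.4446 -0.0871] 5
spec [ 0.6724 -0.0785] [ 0.6793 -0.0786] 71 [ 0.6764 -0.0785] 66
upper [ 0.5855 -0.0154] [ 0.5865 -0.0152] 7 [ 0.5847 -0.0155] 5
ring [0.4666 0.0768] [0.4675 0.08  ] 8 [0.4665 0.08  ] 5
```

View pics/both.png

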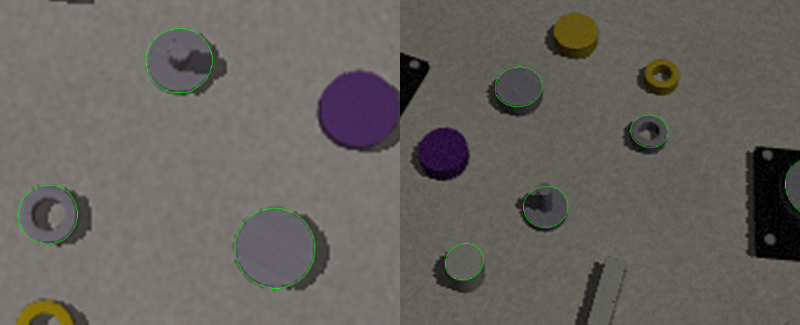

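Both cameras agree within 3 mm and the outlines sit on the rims. Averages: cell (.5133,.2771), lower (.4452,-.087), specimen (.678,-.0785), upper (.5856,-.0153), ring (.467,.080). Moving.

```bash
cat > g.py <<'E'
import sys,numpy as np
from scipy.spatial.transform import Rotation as Ro
from rig import bot
s=bot.read_state(); w,x,y,z=s["eef_rot"]; R=Ro.from_quat([x,y,z,w]).as_matrix()
print("t",round(s["time_s"],2),"pos",s["eef_pos"].round(4),"F",s["force"].round(1),"w",round(s["gripper_width"],4),"z",R[:,2].round(3),"x",R[:,0].round(3),"q",s["joint_pos"].round(2))
if len(sys.argv)>3: print("to go cm (tool)",(R.T@(np.array(sys.argv[1:4],float)-s["eef_pos"])*100).round(2))
E
python3 -m inch '[[1,-2.8,-2.9,0,0],[1,-2.8,-2.9,0,0],[1,-2.8,-2.9,0,0],[1,-2.8,-2.9,0,0],[1,-2.8,-2.9,0,0],[1,-2.8,-2.9,0,0],[1,-2.8,-2.9,0,0],[1,-2.8,-2.9,0,0],[1,-2.8,-2.9,0,0],[1,-2.8,-2.9,0,0]]'; python3 g.py .4452 -.087 .12
```

```text
time_s: 1.18
eef_pos: [0.4169, -0.1765, 0.2578]
eef_rot: [0.004, 0.846, -0.534, 0.004]
force: [1.8, -0.3, 0.1]
gripper_width: 0.0882
t 1.18 pos [ 0.4169 -0.1765  0.2578] F [ 1.8 -0.3  0.1] w 0.0882 z [ 0.002 -0.011 -1.   ] x [ 0.43  -0.903  0.011] q [ 0.39  0.47 -0.14  2.07  0.13  0.6  -0.97]
to go cm (tool) [-7.01 -6.44 13.69]
```

```bash
python3 -m inch '[[1,-2.4,-2.2,2,0],[1,-2.4,-2.2,3,0],[1,-2.2,-2,3.5,0],[1,0,0,3,0],[1,0,0,1.5,0],[1,0,0,0,0],[1,0,0,0,0]]'; python3 g.py .4452 -.087 .05
```

```text
time_s: 1.77
eef_pos: [0.4539, -0.0759, 0.1314]
eef_rot: [-0.003, 0.851, -0.525, 0.01]
force: [0.1, -0.4, 0.5]
gripper_width: 0.0886
t 1.77 pos [ 0.4539 -0.0759  0.1314] F [ 0.1 -0.4  0.5] w 0.0886 z [ 0.02  -0.006 -1.   ] x [ 0.449 -0.893  0.014] q [ 0.09  0.72 -0.05  2.19  0.18  0.22 -1.22]
to go cm (tool) [0.49 1.4  8.13]
```

```bash
python3 -m inch '[[1,0.25,0.7,1,0],[1,0.25,0.7,2,0],[1,0,0,2,0],[1,0,0,1,0],[1,0,0,0,0]]'; python3 g.py .4452 -.087 .029
```

```text
time_s: 2.18
eef_pos: [0.4495, -0.0908, 0.0754]
eef_rot: [-0.005, 0.85, -0.527, 0.016]
force: [-0.7, -0.2, 0.1]
gripper_width: 0.0882
t 2.18 pos [ 0.4495 -0.0908  0.0754] F [-0.7 -0.2  0.1] w 0.0882 z [ 0.033 -0.008 -0.999] x [ 0.444 -0.896  0.022] q [ 0.1   0.84 -0.01  2.22  0.23  0.04 -1.24]
to go cm (tool) [-0.64  0.34  4.62]
```

Joint 6 is at its lower limit here, which causes the slight tilt. I'll roll the jaws to be tangential, so any tilt is about the jaw axis and harmless, and watch how the wrist resolves it.

```bash
python3 -m inch '[[1,0,0,0,0.11],[1,0,0,0,0.11],[1,0,0,0,0.11],[1,0,0,0,0.11],[1,0,0,0,0.11],[1,0,0,0,0.1]]'; python3 g.py .4452 -.087 .029
```

```text
time_s: 2.68
eef_pos: [0.4541, -0.0948, 0.084]
eef_rot: [0.015, -0.623, 0.782, -0.018]
force: [0.4, -0.4, 0.0]
gripper_width: 0.088
t 2.68 pos [ 0.4541 -0.0948  0.084 ] F [ 0.4 -0.4  0. ] w 0.088 z [ 0.046 -0.009 -0.999] x [-0.223 -0.975 -0.002] q [ 0.1   0.82  0.01  2.22 -0.11  0.05 -1.58]
to go cm (tool) [-0.55  1.29  5.45]
```

```bash
python3 -m inch '[[1,-0.25,0.6,1,0],[1,-0.25,0.6,1,0],[1,0,0,1,0],[1,0,0,0.8,0],[1,0,0,0,0]]'; python3 g.py .4452 -.087 .031
```

```text
time_s: 3.1
eef_pos: [0.4626, -0.0919, 0.0644]
eef_rot: [0.015, -0.618, 0.786, -0.013]
force: [-0.1, -0.5, 0.7]
gripper_width: 0.0881
t 3.1 pos [ 0.4626 -0.0919  0.0644] F [-0.1 -0.5  0.7] w 0.0881 z [ 0.039 -0.002 -0.999] x [-0.235 -0.972 -0.007] q [ 0.09  0.87  0.02  2.19 -0.43  0.05 -1.28]
to go cm (tool) [-0.04  1.93  3.27]
```

The solver keeps orientation and gives up position here, so the wrist must go through its singularity (joint 5 range is -1..4.14). Roll is shared between joints 5 and 7, so rolling negative should swing joint 5 to the other branch.

```bash
python3 -m inch '[[1,0,0,-0.5,-0.125],[1,0,0,-0.5,-0.125],[1,0,0,0,-0.125],[1,0,0,0,-0.125],[1,0,0,0,-0.125],[1,0,0,0,-0.125],[1,0,0,0,-0.125],[1,0,0,0,-0.125],[1,0,0,0,-0.125],[1,0,0,0,-0.125]]'; python3 g.py .4452 -.087 .031
```

```text
time_s: 3.93
eef_pos: [0.4677, -0.0969, 0.0905]
eef_rot: [-0.006, 0.961, -0.273, 0.029]
force: [-0.2, 0.3, 0.7]
gripper_width: 0.088
t 3.93 pos [ 0.4677 -0.0969  0.0905] F [-0.2  0.3  0.7] w 0.088 z [ 0.06  -0.004 -0.998] x [ 0.849 -0.526  0.053] q [ 0.13  0.81 -0.03  2.19  0.2   0.09 -0.65]
to go cm (tool) [-2.75  0.51  5.8 ]
```

```bash
python3 -m inch '[[1,0,0,0.2,-0.125],[1,0,0,0.2,-0.125],[1,0,0,0,-0.125],[1,0,0,0,-0.125],[1,0,0,0,-0.125],[1,0,0,0,-0.125],[1,0,0,0,-0.125],[1,0,0,0,-0.125],[1,0,0,0,-0.125],[1,0,0,0,-0.125]]'; python3 g.py .4452 -.087 .031
```

```text
time_s: 4.77
eef_pos: [0.4733, -0.1055, 0.1029]
eef_rot: [0.023, 0.939, 0.34, 0.036]
force: [-0.2, 1.5, 0.4]
gripper_width: 0.0885
t 4.77 pos [ 0.4733 -0.1055  0.1029] F [-0.2  1.5  0.4] w 0.0885 z [ 0.084 -0.018 -0.996] x [0.766 0.641 0.053] q [ 0.2   0.78 -0.13  2.18  0.82  0.14 -0.  ]
to go cm (tool) [-1.34 -3.69  6.9 ]
```

```bash
python3 -m inch '[[1,0,0,0.2,-0.125],[1,0,0,0.2,-0.125],[1,0,0,0,-0.125],[1,0,0,0,-0.125],[1,0,0,0,-0.125],[1,0,0,0,-0.125],[1,0,0,0,-0.125],[1,0,0,0,-0.125],[1,0,0,0,-0.125],[1,0,0,0,-0.125]]'; python3 g.py .4452 -.087 .031
```

```text
time_s: 5.6
eef_pos: [0.4808, -0.1179, 0.1163]
eef_rot: [0.06, 0.563, 0.824, 0.014]
force: [0.1, -0.1, -0.1]
gripper_width: 0.0884
t 5.6 pos [ 0.4808 -0.1179  0.1163] F [ 0.1 -0.1 -0.1] w 0.0884 z [ 0.116 -0.045 -0.992] x [-0.359  0.93  -0.084] q [ 0.37  0.78 -0.38  2.17  1.24  0.31  0.84]
to go cm (tool) [ 4.87 -2.95  7.91]
```

```bash
python3 -m inch '[[1,0,0,0,0.1],[1,0,0,0,0.1],[1,0,0,0,0.1],[1,0,0,0,0.1],[1,0,0,0,0.1],[1,0,0,0,0.1],[1,0,0,0,0.1],[1,0,0,0,0]]'; python3 g.py .4452 -.087 .031
```

```text
time_s: 6.27
eef_pos: [0.4858, -0.1286, 0.1303]
eef_rot: [0.067, 0.821, 0.565, 0.04]
force: [-0.1, 0.0, -0.2]
gripper_width: 0.0882
t 6.27 pos [ 0.4858 -0.1286  0.1303] F [-0.1  0.  -0.2] w 0.0882 z [ 0.142 -0.065 -0.988] x [ 0.359  0.933 -0.01 ] q [ 0.26  0.73 -0.19  2.18  1.1   0.19  0.25]
to go cm (tool) [ 2.53 -6.76  8.95]
```

```bash
python3 -m inch '[[1,0.6,-1.7,1.2,0],[1,0.6,-1.7,1.2,0],[1,0.6,-1.7,1.2,0],[1,0.6,-1.7,1.2,0],[1,0,0,0,0]]'; python3 g.py .4452 -.087 .031
```

```text
time_s: 6.68
eef_pos: [0.4583, -0.1112, 0.0989]
eef_rot: [0.074, 0.818, 0.569, 0.032]
force: [-0.6, 0.5, -0.1]
gripper_width: 0.0883
t 6.68 pos [ 0.4583 -0.1112  0.0989] F [-0.6  0.5 -0.1] w 0.0883 z [ 0.136 -0.085 -0.987] x [ 0.351  0.936 -0.032] q [ 0.25  0.79 -0.26  2.28  1.8   0.26 -0.49]
to go cm (tool) [ 2.03 -3.11  6.32]
```

```bash
python3 -m inch '[[1,0.6,-1,0.8,0],[1,0.6,-1,0.8,0],[1,0.6,-1,0.8,0],[1,0.3,-0.4,0.8,0],[1,0,0,0,0]]'; python3 g.py .4452 -.087 .031
```

```text
time_s: 7.1
eef_pos: [0.4434, -0.0874, 0.0655]
eef_rot: [0.081, 0.816, 0.571, 0.034]
force: [-0.3, -0.1, 0.9]
gripper_width: 0.0882
t 7.1 pos [ 0.4434 -0.0874  0.0655] F [-0.3 -0.1  0.9] w 0.0882 z [ 0.149 -0.094 -0.984] x [ 0.346  0.938 -0.037] q [ 0.32  0.9  -0.46  2.35  2.    0.49 -0.75]
to go cm (tool) [ 0.23 -0.44  3.42]
```

```bash
python3 -m inch '[[1,0.1,-0.1,0.9,0],[1,0.1,-0.1,0.9,0],[1,0,-0.1,0.9,0],[1,0,0,0.5,0],[1,0,0,0,0]]'; python3 g.py .442 -.085 .030
python3 - <<'E'
from h import *
T,S=bot.camera("top"),bot.camera("scene")
a=cv2.resize(T["color"][170:290,320:440],(400,400)); b=cv2.resize(S["color"][110:210,240:340],(400,400))
cv2.imwrite("pics/g1.png",np.hstack([a,b]))
E
```

```text
time_s: 7.52
eef_pos: [0.4499, -0.0923, 0.035]
eef_rot: [0.086, 0.815, 0.572, 0.034]
force: [0.6, -0.5, 0.5]
gripper_width: 0.0882
t 7.52 pos [ 0.4499 -0.0923  0.035 ] F [ 0.6 -0.5  0.5] w 0.0882 z [ 0.155 -0.102 -0.983] x [ 0.344  0.938 -0.043] q [ 0.34  0.98 -0.49  2.33  2.07  0.57 -0.79]
to go cm (tool) [ 0.43 -1.07  0.29]
```

View pics/g1.png

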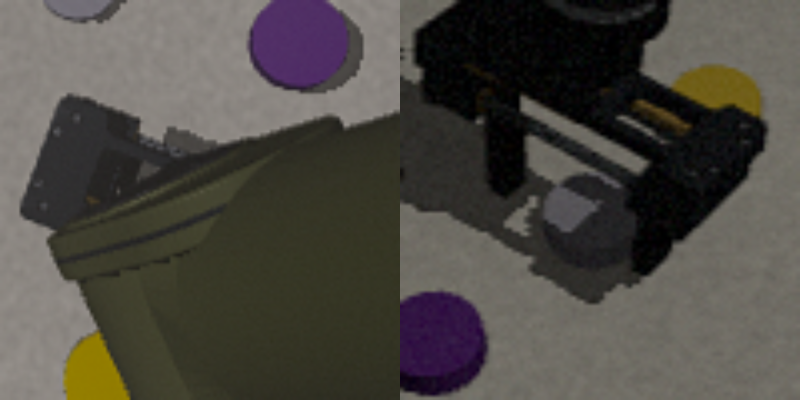

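The scene crop shows the jaws straddling the grey disc, about 1 cm too far outward. Correcting, then closing.

```bash
python3 -m inch '[[1,0.2,-0.6,0.2,0],[1,0.2,-0.5,0.2,0],[1,0,0,0,0]]'; python3 g.py .442 -.085 .030
```

```text
time_s: 7.87
eef_pos: [0.4418, -0.0851, 0.0302]
eef_rot: [0.087, 0.815, 0.572, 0.035]
force: [-0.1, -0.1, 0.6]
gripper_width: 0.088
t 7.87 pos [ 0.4418 -0.0851  0.0302] F [-0.1 -0.1  0.6] w 0.088 z [ 0.156 -0.102 -0.982] x [ 0.344  0.938 -0.043] q [ 0.33  1.   -0.52  2.36  2.1   0.61 -0.84]
to go cm (tool) [0.02 0.01 0.03]
```

```bash
python3 -m inch '[[0,0,0,0,0],[0,0,0,0,0],[0,0,0,0,0],[0,0,0,0,0],[0,0,0,0,0],[0,0,0,0,0],[0,0,0,0,0]]'; python3 g.py .442 -.085 .030
```

```text
time_s: 8.45
eef_pos: [0.4422, -0.0852, 0.0309]
eef_rot: [0.088, 0.815, 0.572, 0.035]
force: [-0.3, 0.0, -0.7]
gripper_width: 0.0571
t 8.45 pos [ 0.4422 -0.0852  0.0309] F [-0.3  0.  -0.7] w 0.0571 z [ 0.157 -0.103 -0.982] x [ 0.343  0.938 -0.043] q [ 0.33  1.   -0.52  2.36  2.1   0.61 -0.84]
to go cm (tool) [ 0.02 -0.05  0.09]
```

Gripped at 57 mm. Lift.

```bash
python3 -m inch '[[0,0,0.2,-1,0],[0,-0.1,0.4,-2,0],[0,-0.1,0.4,-2,0],[0,-0.1,0.4,-2,0],[0,-0.1,0.4,-2,0],[0,0,0,0,0]]'; python3 g.py .5103 .279 .13
```

```text
time_s: 8.95
eef_pos: [0.4412, -0.0855, 0.1231]
eef_rot: [0.083, 0.816, 0.571, 0.033]
force: [-0.1, 0.9, -3.6]
gripper_width: 0.057
t 8.95 pos [ 0.4412 -0.0855  0.1231] F [-0.1  0.9 -3.6] w 0.057 z [ 0.149 -0.098 -0.984] x [ 0.346  0.937 -0.041] q [ 0.22  0.74 -0.32  2.34  1.78  0.32 -0.54]
to go cm (tool) [36.53 -5.67 -3.21]
```

```bash
python3 -m inch '[[0,1.5,-0.2,-0.1,0],[0,3,-0.5,-0.2,0],[0,3,-0.5,-0.2,0],[0,3,-0.5,-0.2,0],[0,3,-0.5,-0.2,0],[0,3,-0.5,-0.2,0],[0,3,-0.5,-0.2,0],[0,3,-0.5,-0.2,0],[0,2,-0.3,-0.2,0],[0,1,-0.2,-0.2,0]]'; python3 g.py .5103 .279 .12
```

```text
time_s: 9.78
eef_pos: [0.4842, 0.1725, 0.1126]
eef_rot: [0.084, 0.819, 0.566, 0.021]
force: [0.5, 0.6, -3.0]
gripper_width: 0.0573
t 9.78 pos [0.4842 0.1725 0.1126] F [ 0.5  0.6 -3. ] w 0.0573 z [ 0.13  -0.114 -0.985] x [ 0.357  0.932 -0.06 ] q [-0.26  0.81 -0.44  2.08  1.13  0.53 -0.42]
to go cm (tool) [10.81 -1.13 -1.6 ]
```

```bash
python3 -m inch '[[0,2,-0.2,-0.3,0],[0,2.5,-0.2,-0.3,0],[0,2.5,-0.2,-0.3,0],[0,2,-0.2,-0.2,0],[0,1.2,-0.2,-0.2,0],[0,0.6,-0.1,0,0],[0,0,0,0,0],[0,0,0,0,0]]'; python3 g.py .5103 .279 .09
python3 - <<'E'
from h import *
T,S=bot.camera("top"),bot.camera("scene")
a=cv2.resize(T["color"][130:260,130:260],(400,400)); b=cv2.resize(S["color"][150:270,380:500],(400,400))
cv2.imwrite("pics/p1.png",np.hstack([a,b]))
E
```

```text
time_s: 10.45
eef_pos: [0.5041, 0.2812, 0.1049]
eef_rot: [0.083, 0.819, 0.568, 0.009]
force: [0.9, 0.5, -4.3]
gripper_width: 0.0571
t 10.45 pos [0.5041 0.2812 0.1049] F [ 0.9  0.5 -4.3] w 0.0571 z [ 0.11  -0.126 -0.986] x [ 0.355  0.932 -0.08 ] q [-0.38  0.9  -0.52  1.85  0.95  0.72 -0.32]
to go cm (tool) [0.14 0.43 1.56]
```

View pics/p1.png

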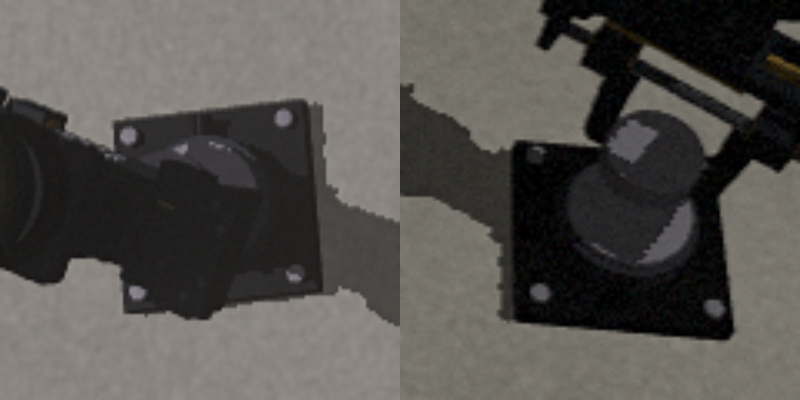

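The disc is held above the load cell, in the scene crop at about (655,155). Descending gently now.

```bash
python3 -m inch '[[0,0.05,-0.05,1,0],[0,0.05,-0.05,1,0],[0,0,0,0.5,0],[0,0,0,0,0]]'; python3 g.py .5108 .2797 .075
```

```text
time_s: 10.88
eef_pos: [0.5068, 0.2736, 0.0776]
eef_rot: [0.086, 0.82, 0.566, 0.008]
force: [0.1, -0.2, -4.8]
gripper_width: 0.0569
t 10.88 pos [0.5068 0.2736 0.0776] F [ 0.1 -0.2 -4.8] w 0.0569 z [ 0.109 -0.132 -0.985] x [ 0.358  0.93  -0.084] q [-0.39  0.94 -0.48  1.86  1.    0.67 -0.36]
to go cm (tool) [0.74 0.13 0.22]
```

```bash
python3 -m inch '[[0,0.35,0.05,0.0,0],[0,0.35,0.05,0.1,0],[0,0,0,0.1,0],[0,0,0,0,0]]'; python3 g.py .5108 .2797 .073;  python3 -m inch '[[0,0,0,0.1,0],[0,0,0,0.1,0],[0,0,0,0,0]]'; python3 g.py .5108 .2797 .072
```

```text
time_s: 11.22
eef_pos: [0.5108, 0.2791, 0.0742]
eef_rot: [0.086, 0.82, 0.566, 0.007]
force: [0.3, 1.2, -4.5]
gripper_width: 0.0568
t 11.22 pos [0.5108 0.2791 0.0742] F [ 0.3  1.2 -4.5] w 0.0568 z [ 0.109 -0.133 -0.985] x [ 0.359  0.929 -0.086] q [-0.39  0.95 -0.48  1.84  0.99  0.68 -0.36]
to go cm (tool) [ 0.06 -0.04  0.11]
time_s: 11.47
eef_pos: [0.5113, 0.2796, 0.0726]
eef_rot: [0.086, 0.82, 0.566, 0.008]
force: [0.5, -0.0, -4.1]
gripper_width: 0.0573
t 11.47 pos [0.5113 0.2796 0.0726] F [ 0.5 -0.  -4.1] w 0.0573 z [ 0.11  -0.132 -0.985] x [ 0.359  0.93  -0.084] q [-0.4   0.95 -0.48  1.84  1.    0.68 -0.36]
to go cm (tool) [-0.01 -0.06  0.05]
```

```bash
python3 -m inch '[[0,0,0,0.1,0],[0,0,0,0,0]]'; python3 g.py;  python3 -m inch '[[0,0,0,0.1,0],[0,0,0,0,0]]'; python3 g.py .5108 .2797 .070
```

```text
time_s: 11.63
eef_pos: [0.5113, 0.2797, 0.0724]
eef_rot: [0.086, 0.82, 0.566, 0.008]
force: [0.2, 0.5, -3.1]
gripper_width: 0.057
t 11.63 pos [0.5113 0.2797 0.0724] F [ 0.2  0.5 -3.1] w 0.057 z [ 0.11  -0.132 -0.985] x [ 0.359  0.93  -0.084] q [-0.4   0.95 -0.48  1.84  1.    0.68 -0.36]
time_s: 11.8
eef_pos: [0.5112, 0.2798, 0.0723]
eef_rot: [0.086, 0.82, 0.566, 0.008]
force: [-0.8, 0.2, -3.0]
gripper_width: 0.0569
t 11.8 pos [0.5112 0.2798 0.0723] F [-0.8  0.2 -3. ] w 0.0569 z [ 0.111 -0.132 -0.985] x [ 0.358  0.93  -0.084] q [-0.4   0.95 -0.48  1.84  1.    0.68 -0.36]
to go cm (tool) [-0.   -0.07  0.23]
```

```bash
python3 -m inch '[[0,0,0,0.2,0],[0,0,0,0,0]]'; python3 g.py;  python3 -m inch '[[0,0,0,0.2,0],[0,0,0,0,0]]'; python3 g.py .5108 .2797 .070
```

```text
time_s: 11.97
eef_pos: [0.5113, 0.2797, 0.0722]
eef_rot: [0.086, 0.82, 0.566, 0.009]
force: [0.2, -0.5, -3.9]
gripper_width: 0.0572
t 11.97 pos [0.5113 0.2797 0.0722] F [ 0.2 -0.5 -3.9] w 0.0572 z [ 0.112 -0.132 -0.985] x [ 0.358  0.93  -0.083] q [-0.4   0.95 -0.48  1.84  1.    0.68 -0.36]
time_s: 12.13
eef_pos: [0.5113, 0.2798, 0.072]
eef_rot: [0.087, 0.82, 0.566, 0.01]
force: [0.6, -1.3, -3.1]
gripper_width: 0.0572
t 12.13 pos [0.5113 0.2798 0.072 ] F [ 0.6 -1.3 -3.1] w 0.0572 z [ 0.114 -0.131 -0.985] x [ 0.358  0.93  -0.083] q [-0.4   0.95 -0.48  1.84  1.01  0.68 -0.37]
to go cm (tool) [-0.01 -0.07  0.19]
```

```bash
python3 -m inch '[[0,0,0,0.4,0]]'; python3 -m inch '[[0,0,0,0.4,0]]'; python3 g.py .5108 .2797 .070
```

```text
time_s: 12.22
eef_pos: [0.5114, 0.2795, 0.0698]
eef_rot: [0.087, 0.82, 0.566, 0.01]
force: [-11.8, -2.9, 32.3]
gripper_width: 0.0569
time_s: 12.3
eef_pos: [0.5114, 0.2795, 0.0692]
eef_rot: [0.088, 0.819, 0.566, 0.011]
force: [-15.1, -5.4, 53.0]
gripper_width: 0.057
t 12.3 pos [0.5114 0.2795 0.0692] F [-15.1  -5.4  53. ] w 0.057 z [ 0.117 -0.133 -0.984] x [ 0.359  0.93  -0.083] q [-0.4   0.95 -0.47  1.84  1.02  0.67 -0.38]
to go cm (tool) [-0.01 -0.05 -0.08]
```

That was too firm: 53 N, near the 60 N limit, and I shouldn't have chained two blind steps. Backing off at once. From here I'll use 1 mm steps and check the force after each.

```bash
python3 -m inch '[[0,0,0,-0.05,0]]'; python3 g.py .5108 .2797 .070
```

```text
time_s: 12.38
eef_pos: [0.5113, 0.2799, 0.0709]
eef_rot: [0.088, 0.819, 0.566, 0.011]
force: [0.6, 0.1, -4.7]
gripper_width: 0.057
t 12.38 pos [0.5113 0.2799 0.0709] F [ 0.6  0.1 -4.7] w 0.057 z [ 0.118 -0.132 -0.984] x [ 0.358  0.93  -0.082] q [-0.4   0.95 -0.47  1.84  1.01  0.67 -0.38]
to go cm (tool) [-0.03 -0.05  0.09]
```

```bash
python3 -m inch '[[0.72,0,0,0,0],[0.8,0,0,0,0],[0.9,0,0,0,0],[1,0,0,0,0],[1,0,0,0,0],[1,0,0,0,0]]'; python3 g.py;  python3 -m inch '[[1,0,0.1,-0.6,0],[1,-0.1,0.2,-1.5,0],[1,-0.2,0.4,-2.5,0],[1,-0.2,0.4,-2.5,0],[1,-0.2,0.4,-2.5,0],[1,0,0.2,-1,0],[1,0,0,0,0]]'; python3 g.py .678 -.0785 .13
```

```text
time_s: 12.88
eef_pos: [0.5131, 0.2805, 0.07]
eef_rot: [0.088, 0.82, 0.566, 0.013]
force: [0.1, 0.2, 0.3]
gripper_width: 0.0882
t 12.88 pos [0.5131 0.2805 0.07  ] F [0.1 0.2 0.3] w 0.0882 z [ 0.12  -0.13  -0.984] x [ 0.359  0.93  -0.079] q [-0.4   0.95 -0.47  1.84  1.02  0.67 -0.38]
time_s: 13.47
eef_pos: [0.5127, 0.2814, 0.1811]
eef_rot: [0.088, 0.819, 0.567, 0.01]
force: [-0.4, -0.4, -0.2]
gripper_width: 0.088
t 13.47 pos [0.5127 0.2814 0.1811] F [-0.4 -0.4 -0.2] w 0.088 z [ 0.116 -0.133 -0.984] x [ 0.358  0.93  -0.084] q [-0.33  0.79 -0.59  1.78  0.82  0.86 -0.18]
to go cm (tool) [-27.13  26.85  11.73]
```

```bash
python3 -m inch '[[1,0,0,0,0.1],[1,0,0,0,0.1],[1,0,0,0,0.1],[1,0,0,0,0.1],[1,0,0,0,0.1],[1,0,0,0,0]]'; python3 g.py .678 -.0785 .13
python3 - <<'E'
from h import *
T,S=bot.camera("top"),bot.camera("scene")
for n,c in(("T",T),("S",S)):
    for m,z,r in(("cell",.04,.038),("disc",.06,.029)): 
        q,s=fit(c,(.5133,.2771),z,r,.012,False); print(n,m,q.round(4),round(s))
        if m=="disc": cv2.polylines(c["color"],[np.int32(proj(c,*q,z,r))],True,(0,255,0),1)
a=cv2.resize(T["color"][130:260,130:260],(400,400)); b=cv2.resize(S["color"][150:270,380:500],(400,400))
cv2.imwrite("pics/p2.png",np.hstack([a,b]))
E
```

```text
time_s: 13.97
eef_pos: [0.5118, 0.2793, 0.1762]
eef_rot: [0.083, 0.938, 0.335, 0.03]
force: [0.4, -0.5, 0.3]
gripper_width: 0.0878
t 13.97 pos [0.5118 0.2793 0.1762] F [ 0.4 -0.5  0.3] w 0.0878 z [ 0.112 -0.136 -0.984] x [0.774 0.633 0.   ] q [-0.41  0.78 -0.46  1.79  0.73  0.79 -0.63]
to go cm (tool) [-9.8  36.8  11.28]
T cell [0.5141 0.2772] 92
T disc [0.5203 0.2723] 99
S cell [0.5121 0.277 ] 99
S disc [0.5135 0.2785] 118
```

View pics/p2.png

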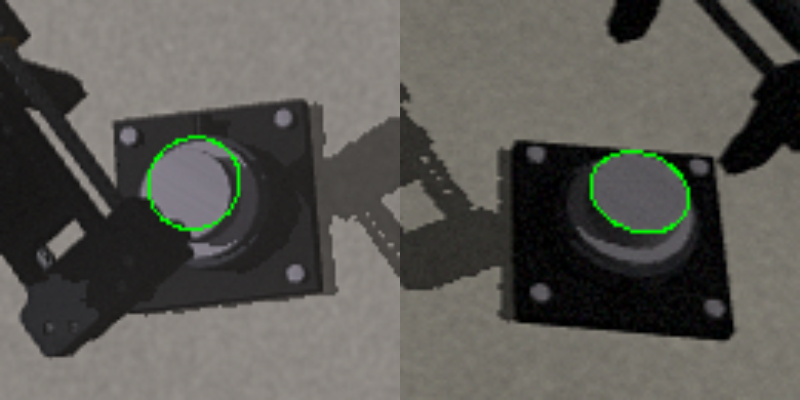

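The disc lies flat. The scene fit (unoccluded) puts it at (.5135,.2785) against the cell at (.5121,.2770), about 2 mm off, while the top fit is occluded by the finger. After the roll the jaw axis is level. On to the specimen.

```bash
python3 -m inch '[[1,-0.5,2,0,0],[1,-1,3.7,0.5,0],[1,-1,3.7,0.5,0],[1,-1,3.7,0.5,0],[1,-1,3.7,0.5,0],[1,-1,3.7,0.5,0],[1,-1,3.7,0.5,0],[1,-1,3.7,0.5,0],[1,-1,3.7,0.5,0],[1,0,2,0.5,0]]'; python3 g.py .676 -.0765 .09
```

```text
time_s: 14.9
eef_pos: [0.6706, -0.0375, 0.1834]
eef_rot: [0.079, 0.929, 0.36, 0.026]
force: [0.5, -0.3, -0.2]
gripper_width: 0.088
t 14.9 pos [ 0.6706 -0.0375  0.1834] F [ 0.5 -0.3 -0.2] w 0.088 z [ 0.105 -0.128 -0.986] x [ 0.74   0.673 -0.009] q [ 0.2   0.85 -0.53  1.58  0.75  0.84  0.07]
to go cm (tool) [-2.14  1.65  9.77]
```

```bash
python3 -m inch '[[1,-0.6,0.5,1.5,0],[1,-0.6,0.5,2.5,0],[1,-0.6,0.5,2.5,0],[1,-0.3,0.2,2,0],[1,0,0,0.6,0],[1,0,0,0,0]]'; python3 g.py .676 -.0765 .031
```

```text
time_s: 15.4
eef_pos: [0.6738, -0.0831, 0.0866]
eef_rot: [0.078, 0.929, 0.361, 0.023]
force: [0.8, -0.2, 0.9]
gripper_width: 0.0877
t 15.4 pos [ 0.6738 -0.0831  0.0866] F [ 0.8 -0.2  0.9] w 0.0877 z [ 0.1   -0.128 -0.987] x [ 0.738  0.675 -0.013] q [ 0.24  0.98 -0.45  1.61  0.86  0.69  0.03]
to go cm (tool) [ 0.68 -1.24  5.42]
```

```bash
python3 -m inch '[[1,0.25,-0.5,1,0],[1,0.25,-0.5,1,0],[1,0.2,-0.3,1,0],[1,0,0,1,0],[1,0,0,0,0]]'; python3 g.py .676 -.0765 .031
```

```text
time_s: 15.82
eef_pos: [0.674, -0.0664, 0.0424]
eef_rot: [0.076, 0.928, 0.365, 0.025]
force: [-0.0, -0.2, 0.0]
gripper_width: 0.0879
t 15.82 pos [ 0.674  -0.0664  0.0424] F [-0.  -0.2  0. ] w 0.0879 z [ 0.102 -0.123 -0.987] x [ 0.732  0.681 -0.009] q [ 0.19  1.04 -0.41  1.62  0.91  0.62 -0.04]
to go cm (tool) [-0.53  0.69  1.27]
```

```bash
python3 -m inch '[[1,-0.3,0.35,0.6,0],[1,-0.2,0.3,0.6,0],[1,0,0,0,0],[1,0,0,0,0]]'; python3 g.py .676 -.0765 .031
```

```text
time_s: 16.15
eef_pos: [0.6771, -0.076, 0.031]
eef_rot: [0.076, 0.927, 0.366, 0.026]
force: [0.7, 0.7, 0.6]
gripper_width: 0.088
t 16.15 pos [ 0.6771 -0.076   0.031 ] F [0.7 0.7 0.6] w 0.088 z [ 0.103 -0.123 -0.987] x [ 0.731  0.682 -0.008] q [ 0.2   1.06 -0.4   1.61  0.92  0.6  -0.03]
to go cm (tool) [-0.11 -0.04 -0.01]
```

```bash
python3 -m inch '[[0,0,0,0,0],[0,0,0,0,0],[0,0,0,0,0],[0,0,0,0,0],[0,0,0,0,0],[0,0,0,0,0],[0,0,0,0,0],[0,0,0,0,0],[0,0,0,0,0]]'; python3 g.py .5115 .2795 .16
```

```text
time_s: 16.9
eef_pos: [0.6781, -0.077, 0.0328]
eef_rot: [0.077, 0.928, 0.365, 0.027]
force: [-0.8, -0.6, -0.6]
gripper_width: 0.0392
t 16.9 pos [ 0.6781 -0.077   0.0328] F [-0.8 -0.6 -0.6] w 0.0392 z [ 0.106 -0.123 -0.987] x [ 0.732  0.681 -0.006] q [ 0.2   1.06 -0.4   1.61  0.92  0.6  -0.03]
to go cm (tool) [ 11.99 -34.88 -18.7 ]
```

```bash
python3 -m inch '[[0,0,0.2,-1,0],[0,0,0.4,-2.5,0],[0,0,0.5,-3,0],[0,0,0.5,-3,0],[0,0.5,-1,-2,0],[0,1,-2.5,-0.8,0],[0,1,-3,-0.5,0],[0,1,-3,-0.5,0],[0,1,-3,-0.5,0],[0,1,-3,-0.5,0]]'; python3 g.py .513 .2805 .15
```

```text
time_s: 17.73
eef_pos: [0.6112, 0.072, 0.1616]
eef_rot: [0.081, 0.931, 0.356, 0.027]
force: [0.7, 0.4, -0.5]
gripper_width: 0.0395
t 17.73 pos [0.6112 0.072  0.1616] F [ 0.7  0.4 -0.5] w 0.0395 z [ 0.108 -0.131 -0.985] x [ 0.745  0.667 -0.007] q [-0.    0.81 -0.47  1.76  0.8   0.73 -0.23]
to go cm (tool) [  6.59 -21.95  -2.65]
```

```bash
python3 -m inch '[[0,1,-3,-0.6,0],[0,1,-3,-0.6,0],[0,1,-3,-0.6,0],[0,1,-3,-0.6,0],[0,1,-3,-0.4,0],[0,0.7,-2.5,-0.3,0],[0,0.3,-1.5,-0.2,0],[0,0.2,-0.8,0,0],[0,0,0,0,0],[0,0,0,0,0]]'; python3 g.py .513 .2805 .11
```

```text
time_s: 18.57
eef_pos: [0.5139, 0.283, 0.1683]
eef_rot: [0.076, 0.928, 0.363, 0.032]
force: [-0.4, -0.4, -0.8]
gripper_width: 0.0393
t 18.57 pos [0.5139 0.283  0.1683] F [-0.4 -0.4 -0.8] w 0.0393 z [ 0.114 -0.119 -0.986] x [0.735 0.678 0.004] q [-0.4   0.79 -0.47  1.8   0.75  0.76 -0.59]
to go cm (tool) [-0.25 -0.84  5.77]
```

```bash
python3 -m inch '[[0,-0.1,-0.2,1.5,0],[0,-0.1,-0.3,1.5,0],[0,0,-0.3,1.5,0],[0,0,0,1,0],[0,0,0,0,0],[0,0,0,0,0]]'; python3 g.py .513 .2805 .096
python3 - <<'E'
from h import *
T,S=bot.camera("top"),bot.camera("scene")
a=cv2.resize(T["color"][130:260,130:260],(400,400)); b=cv2.resize(S["color"][150:270,380:500],(400,400))
cv2.imwrite("pics/p3.png",np.hstack([a,b]))
E
```

```text
time_s: 19.07
eef_pos: [0.5204, 0.2706, 0.1126]
eef_rot: [0.08, 0.93, 0.356, 0.033]
force: [-0.1, 0.6, -0.4]
gripper_width: 0.0394
t 19.07 pos [0.5204 0.2706 0.1126] F [-0.1  0.6 -0.4] w 0.0394 z [ 0.119 -0.126 -0.985] x [0.744 0.668 0.004] q [-0.42  0.87 -0.4   1.83  0.84  0.65 -0.68]
to go cm (tool) [ 0.1  -1.5   1.43]
```

View pics/p3.png

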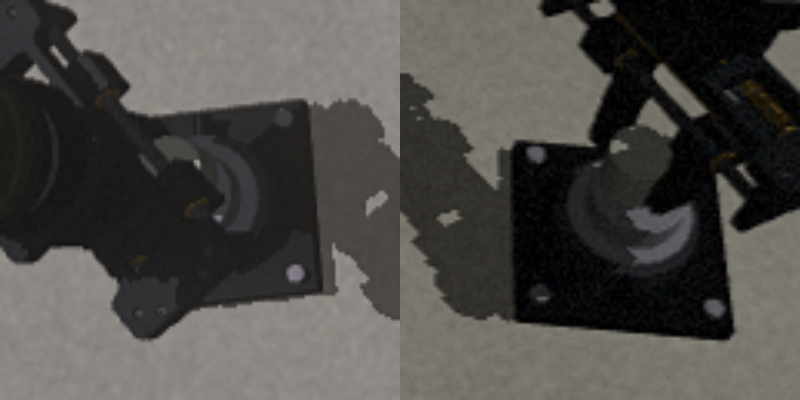

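The specimen hangs upright over the disc, about 1.5 cm short in tool y. Correcting, then lowering.

```bash
python3 -m inch '[[0,0.05,-0.7,0.2,0],[0,0.05,-0.7,0.3,0],[0,0,-0.1,0.3,0],[0,0,0,0,0],[0,0,0,0,0]]'; python3 g.py .513 .2805 .096
```

```text
time_s: 19.58
eef_pos: [0.5122, 0.2846, 0.104]
eef_rot: [0.079, 0.93, 0.356, 0.036]
force: [-0.3, 0.3, -0.1]
gripper_width: 0.0393
t 19.58 pos [0.5122 0.2846 0.104 ] F [-0.3  0.3 -0.1] w 0.0393 z [ 0.122 -0.121 -0.985] x [0.743 0.669 0.01 ] q [-0.45  0.88 -0.38  1.84  0.86  0.63 -0.72]
to go cm (tool) [-0.22  0.22  0.84]
```

```bash
python3 -m inch '[[0,-0.15,0.15,0.4,0],[0,-0.1,0.1,0.4,0],[0,0,0,0,0],[0,0,0,0,0]]'; python3 g.py .513 .2805 .0928
```

```text
time_s: 19.92
eef_pos: [0.5131, 0.2798, 0.0959]
eef_rot: [0.079, 0.93, 0.357, 0.036]
force: [0.2, 0.2, 0.1]
gripper_width: 0.0393
t 19.92 pos [0.5131 0.2798 0.0959] F [0.2 0.2 0.1] w 0.0393 z [ 0.123 -0.121 -0.985] x [0.743 0.669 0.01 ] q [-0.45  0.89 -0.37  1.84  0.88  0.61 -0.73]
to go cm (tool) [ 0.04 -0.11  0.3 ]
```

```bash
python3 -m inch '[[0,0,-0.1,0.15,0],[0,0,0,0,0]]'; python3 g.py .513 .2805 .0928
```

```text
time_s: 20.08
eef_pos: [0.5127, 0.2799, 0.094]
eef_rot: [0.079, 0.93, 0.356, 0.036]
force: [-0.1, -0.3, 0.3]
gripper_width: 0.0392
t 20.08 pos [0.5127 0.2799 0.094 ] F [-0.1 -0.3  0.3] w 0.0392 z [ 0.122 -0.122 -0.985] x [0.744 0.669 0.01 ] q [-0.46  0.89 -0.37  1.85  0.88  0.61 -0.73]
to go cm (tool) [ 0.06 -0.05  0.11]
```

```bash
python3 -m inch '[[0,0,0,0.15,0]]'; python3 g.py .513 .2805 .0928
```

```text
time_s: 20.17
eef_pos: [0.5132, 0.2798, 0.0928]
eef_rot: [0.079, 0.93, 0.356, 0.036]
force: [-0.6, -1.4, 17.0]
gripper_width: 0.0393
t 20.17 pos [0.5132 0.2798 0.0928] F [-0.6 -1.4 17. ] w 0.0393 z [ 0.123 -0.122 -0.985] x [0.744 0.668 0.01 ] q [-0.46  0.89 -0.37  1.85  0.88  0.61 -0.74]
to go cm (tool) [ 0.04 -0.06 -0.01]
```

Seated with 17 N of contact. Release and retreat.

```bash
python3 -m inch '[[0.5,0,0,0,0],[0.6,0,0,0,0],[0.75,0,0,0,0],[1,0,0,0,0],[1,0,0,0,0],[1,0,0,0,0]]'; python3 g.py;  python3 -m inch '[[1,0,0,-0.8,0],[1,0,0.2,-2,0],[1,0,0.4,-2.5,0],[1,0,0.4,-2.5,0],[1,0,0.4,-2.5,0],[1,0,0.4,-2,0],[1,0,0,-0.5,0],[1,0,0,0,0]]'; python3 g.py .5856 -.0153 .13
python3 - <<'E'
from h import *
T,S=bot.camera("top"),bot.camera("scene")
for n,c in(("T",T),("S",S)):
    q,s=fit(c,(.5135,.2785),.09,.02,.012,False); print(n,q.round(4),round(s))
    cv2.polylines(c["color"],[np.int32(proj(c,*q,.09,.02))],True,(0,255,0),1)
a=cv2.resize(T["color"][130:260,130:260],(400,400)); b=cv2.resize(S["color"][150:270,380:500],(400,400))
cv2.imwrite("pics/p4.png",np.hstack([a,b]))
E
```

```text
time_s: 20.67
eef_pos: [0.5136, 0.2801, 0.0931]
eef_rot: [0.079, 0.93, 0.356, 0.036]
force: [-0.7, 0.8, 0.5]
gripper_width: 0.0753
t 20.67 pos [0.5136 0.2801 0.0931] F [-0.7  0.8  0.5] w 0.0753 z [ 0.124 -0.121 -0.985] x [0.744 0.668 0.012] q [-0.46  0.89 -0.37  1.85  0.88  0.61 -0.74]
time_s: 21.33
eef_pos: [0.5073, 0.2829, 0.2298]
eef_rot: [0.079, 0.93, 0.357, 0.035]
force: [-0.6, -0.0, -0.5]
gripper_width: 0.0879
t 21.33 pos [0.5073 0.2829 0.2298] F [-0.6 -0.  -0.5] w 0.0879 z [ 0.121 -0.122 -0.985] x [0.742 0.67  0.008] q [-0.38  0.7  -0.52  1.77  0.67  0.87 -0.53]
to go cm (tool) [-14.26  25.28  14.41]
T [0.5159 0.2799] 131
S [0.514  0.2781] 94
```

View pics/p4.png

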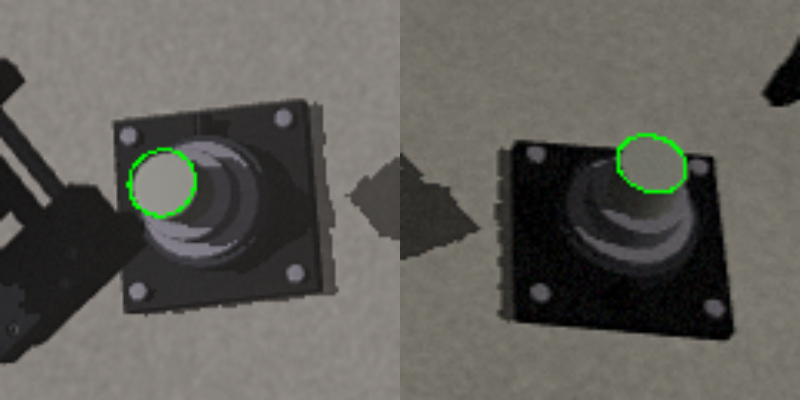

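The specimen stands upright: scene fit (.514,.278), over the disc at (.5135,.2785). Next is the stemmed disc, gripped by the stem.

```bash
python3 -m inch '[[1,-0.8,1.5,0,0],[1,-1.5,2.8,0.5,0],[1,-1.5,2.8,1,0],[1,-1.5,2.8,1.5,0],[1,-1.5,2.8,1.5,0],[1,-1.5,2.8,1.5,0],[1,-1.5,2.8,1.5,0],[1,-1.5,2.8,1.5,0],[1,-1,1.8,1,0],[1,0,0,0,0]]'; python3 g.py .5845 -.014 .09
```

```text
time_s: 22.27
eef_pos: [0.573, 0.0103, 0.1483]
eef_rot: [0.076, 0.928, 0.364, 0.021]
force: [-0.8, -0.2, 1.1]
gripper_width: 0.0881
t 22.27 pos [0.573  0.0103 0.1483] F [-0.8 -0.2  1.1] w 0.0881 z [ 0.094 -0.126 -0.988] x [ 0.735  0.678 -0.017] q [ 0.09  0.79 -0.44  1.9   0.85  0.62 -0.21]
to go cm (tool) [-0.71  1.62  6.18]
```

```bash
python3 -m inch '[[1,-0.3,0.6,1.5,0],[1,-0.3,0.6,1.8,0],[1,-0.1,0.3,1.8,0],[1,0,0,1,0],[1,0,0,0,0],[1,0,0,0,0]]'; python3 g.py .5845 -.014 .06
```

```text
time_s: 22.77
eef_pos: [0.5788, -0.0108, 0.0819]
eef_rot: [0.073, 0.928, 0.364, 0.016]
force: [-0.2, -0.3, 0.1]
gripper_width: 0.0879
t 22.77 pos [ 0.5788 -0.0108  0.0819] F [-0.2 -0.3  0.1] w 0.0879 z [ 0.082 -0.124 -0.989] x [ 0.734  0.679 -0.024] q [ 0.08  0.9  -0.36  1.9   0.96  0.51 -0.28]
to go cm (tool) [0.25 0.3  2.26]
```

```bash
python3 -m inch '[[1,0.15,0.1,0.9,0],[1,0.1,0.1,0.9,0],[1,0,0,0.9,0],[1,0,0,0.4,0],[1,0,0,0,0],[1,0,0,0,0]]'; python3 g.py .5845 -.014 .037
python3 - <<'E'
from h import *
T,S=bot.camera("top"),bot.camera("scene")
a=cv2.resize(T["color"][110:230,290:410],(400,400)); b=cv2.resize(S["color"][170:270,250:350],(400,400))
cv2.imwrite("pics/g3.png",np.hstack([a,b]))
E
```

```text
time_s: 23.27
eef_pos: [0.5858, -0.0101, 0.0502]
eef_rot: [0.072, 0.927, 0.367, 0.018]
force: [-0.9, -0.1, -0.5]
gripper_width: 0.0881
t 23.27 pos [ 0.5858 -0.0101  0.0502] F [-0.9 -0.1 -0.5] w 0.0881 z [ 0.085 -0.12  -0.989] x [ 0.731  0.683 -0.02 ] q [ 0.05  0.95 -0.31  1.89  1.01  0.46 -0.32]
to go cm (tool) [-0.34  0.    1.34]
```

View pics/g3.png

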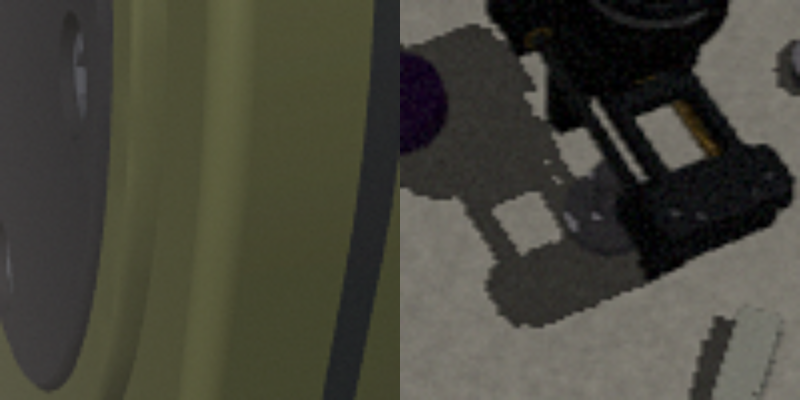

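The stemmed disc lies between the jaws, partly hidden by the near finger, and the bar is clear. Down, then close.

```bash
python3 -m inch '[[1,-0.2,0,0.5,0],[1,-0.15,0,0.5,0],[1,0,0,0.3,0],[1,0,0,0,0],[1,0,0,0,0]]'; python3 g.py .5845 -.014 .037
```

```text
time_s: 23.78
eef_pos: [0.5847, -0.0149, 0.0374]
eef_rot: [0.072, 0.928, 0.366, 0.018]
force: [-0.1, 0.7, 0.1]
gripper_width: 0.0882
t 23.78 pos [ 0.5847 -0.0149  0.0374] F [-0.1  0.7  0.1] w 0.0882 z [ 0.087 -0.12  -0.989] x [ 0.731  0.682 -0.019] q [ 0.05  0.97 -0.28  1.89  1.05  0.42 -0.35]
to go cm (tool) [ 0.04 -0.08  0.02]
```

```bash
python3 -m inch '[[0,0,0,0,0],[0,0,0,0,0],[0,0,0,0,0],[0,0,0,0,0],[0,0,0,0,0],[0,0,0,0,0],[0,0,0,0,0],[0,0,0,0,0],[0,0,0,0,0],[0,0,0,0,0]]'; python3 -m inch '[[0,0,0,0,0],[0,0,0,0,0],[0,0,0,0,0]]'; python3 g.py .5134 .2802 .17
```

```text
time_s: 24.62
eef_pos: [0.5851, -0.0146, 0.0379]
eef_rot: [0.072, 0.928, 0.366, 0.019]
force: [-0.6, -0.1, 0.5]
gripper_width: 0.0234
time_s: 24.87
eef_pos: [0.5852, -0.0145, 0.0379]
eef_rot: [0.072, 0.928, 0.366, 0.019]
force: [-0.8, -0.5, 0.1]
gripper_width: 0.0153
t 24.87 pos [ 0.5852 -0.0145  0.0379] F [-0.8 -0.5  0.1] w 0.0153 z [ 0.088 -0.119 -0.989] x [ 0.731  0.682 -0.017] q [ 0.05  0.97 -0.28  1.89  1.05  0.42 -0.35]
to go cm (tool) [ 14.63 -24.18 -17.21]
```

```bash
python3 -m inch '[[0,0,0.2,-1.2,0],[0,0,0.4,-2.5,0],[0,0,0.4,-3,0],[0,0,0.4,-3,0],[0,0,0.4,-3,0],[0,0.5,-0.5,-2,0],[0,1,-1.8,-0.6,0],[0,1.6,-2.5,-0.5,0],[0,1.6,-2.5,-0.5,0],[0,1.6,-2.5,-0.5,0]]'; python3 g.py .5134 .2802 .18
```

```text
time_s: 25.7
eef_pos: [0.5592, 0.0974, 0.1934]
eef_rot: [0.074, 0.931, 0.358, 0.01]
force: [0.0, 0.7, -2.0]
gripper_width: 0.0149
t 25.7 pos [0.5592 0.0974 0.1934] F [ 0.   0.7 -2. ] w 0.0149 z [ 0.073 -0.131 -0.989] x [ 0.743  0.668 -0.034] q [-0.03  0.73 -0.51  1.84  0.73  0.77 -0.26]
to go cm (tool) [  8.86 -16.63  -1.4 ]
```

```bash
python3 -m inch '[[0,1.6,-2.9,-0.4,0],[0,1.6,-2.9,-0.4,0],[0,1.6,-2.9,-0.4,0],[0,1.4,-2.6,-0.3,0],[0,1,-2,-0.2,0],[0,0.5,-1,0,0],[0,0,0,0,0],[0,0,0,0,0]]'; python3 g.py .5134 .2802 .15
```

```text
time_s: 26.37
eef_pos: [0.5125, 0.2689, 0.1842]
eef_rot: [0.072, 0.929, 0.363, 0.008]
force: [0.4, -0.8, -3.5]
gripper_width: 0.0149
t 26.37 pos [0.5125 0.2689 0.1842] F [ 0.4 -0.8 -3.5] w 0.0149 z [ 0.068 -0.128 -0.989] x [ 0.737  0.675 -0.037] q [-0.35  0.78 -0.51  1.77  0.69  0.83 -0.51]
to go cm (tool) [ 0.96 -1.24  3.24]
```

```bash
python3 -m inch '[[0,0.4,-0.6,0.7,0],[0,0.5,-0.6,1,0],[0,0.1,-0.1,1,0],[0,0,0,0,0],[0,0,0,0,0]]'; python3 g.py .5146 .2798 .136
python3 - <<'E'
from h import *
T,S=bot.camera("top"),bot.camera("scene")
a=cv2.resize(T["color"][130:260,130:260],(400,400)); b=cv2.resize(S["color"][150:250,400:500],(400,400))
cv2.imwrite("pics/p5.png",np.hstack([a,b]))
E
```

```text
time_s: 26.78
eef_pos: [0.5157, 0.2741, 0.151]
eef_rot: [0.076, 0.931, 0.358, 0.006]
force: [-0.2, -0.7, -2.6]
gripper_width: 0.0148
t 26.78 pos [0.5157 0.2741 0.151 ] F [-0.2 -0.7 -2.6] w 0.0148 z [ 0.066 -0.136 -0.989] x [ 0.743  0.668 -0.042] q [-0.37  0.83 -0.48  1.77  0.73  0.79 -0.55]
to go cm (tool) [ 0.36 -0.71  1.39]
```

View pics/p5.png

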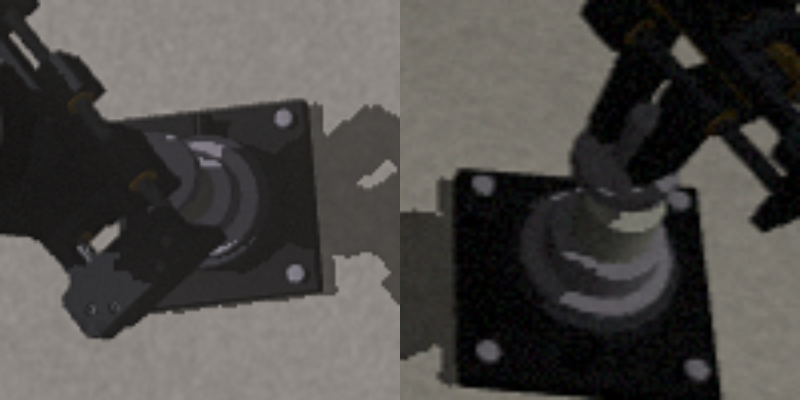

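The held disc may be tilted. I'll overlay a vertical model to check.

```bash
python3 - <<'E'
from h import *
S=bot.camera("scene"); p=bot.read_state()["eef_pos"]
k=8; u,v=520-80,170; raw=cv2.resize(S["color"][v:v+50,u:u+50],(400,400),interpolation=cv2.INTER_CUBIC)
raw=cv2.convertScaleAbs(raw,alpha=1.8); o=raw.copy(); b=p[2]-.0379
for z,r in((b,.025),(b+.01,.025),(b+.01,.008),(b+.044,.008)):
    cv2.polylines(o,[np.int32((proj(S,p[0]+.0004,p[1]-.0008,z,r)-[u,v])*k+k/2)],True,(0,255,0),1)
cv2.imwrite("pics/p6.png",np.hstack([raw,o]))
E
```

```text
(no output)
```

View pics/p6.png

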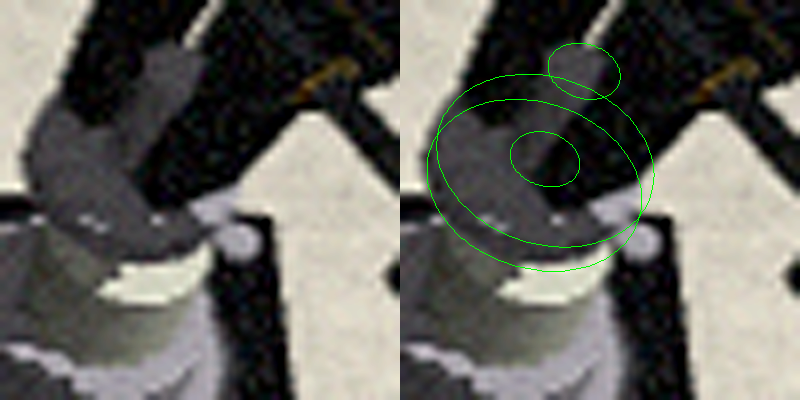

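The vertical model matches the disc rim and stem closely, so tilt is small. Continue down.

```bash
python3 -m inch '[[0,0.2,-0.4,0.4,0],[0,0.15,-0.3,0.4,0],[0,0,0,0.4,0],[0,0,0,0,0],[0,0,0,0,0]]'; python3 g.py .5146 .2798 .130
```

```text
time_s: 27.35
eef_pos: [0.515, 0.2815, 0.1386]
eef_rot: [0.075, 0.931, 0.358, 0.008]
force: [-0.3, -0.2, -2.5]
gripper_width: 0.0149
t 27.35 pos [0.515  0.2815 0.1386] F [-0.3 -0.2 -2.5] w 0.0149 z [ 0.069 -0.133 -0.989] x [ 0.743  0.668 -0.038] q [-0.39  0.85 -0.47  1.77  0.74  0.77 -0.58]
to go cm (tool) [-0.11 -0.03  0.87]
```

```bash
python3 -m inch '[[0,-0.1,0,0.35,0],[0,0,0,0.25,0],[0,0,0,0,0]]'; python3 g.py .5146 .2798 .128
```

```text
time_s: 27.6
eef_pos: [0.5147, 0.28, 0.1324]
eef_rot: [0.075, 0.931, 0.358, 0.008]
force: [0.1, -0.1, -2.6]
gripper_width: 0.0149
t 27.6 pos [0.5147 0.28   0.1324] F [ 0.1 -0.1 -2.6] w 0.0149 z [ 0.069 -0.133 -0.989] x [ 0.743  0.668 -0.038] q [-0.39  0.86 -0.46  1.78  0.75  0.76 -0.59]
to go cm (tool) [-0.   -0.05  0.43]
```

```bash
python3 -m inch '[[0,0,0,0.15,0],[0,0,0,0,0]]'; python3 g.py
```

```text
time_s: 27.77
eef_pos: [0.5148, 0.2795, 0.1306]
eef_rot: [0.075, 0.931, 0.358, 0.008]
force: [-0.4, -1.2, -3.2]
gripper_width: 0.0153
t 27.77 pos [0.5148 0.2795 0.1306] F [-0.4 -1.2 -3.2] w 0.0153 z [ 0.069 -0.134 -0.989] x [ 0.743  0.668 -0.038] q [-0.39  0.86 -0.46  1.78  0.75  0.75 -0.59]
```

```bash
python3 -m inch '[[0,0,0,0.12,0]]'; python3 g.py .5146 .2798 .128
```

```text
time_s: 27.85
eef_pos: [0.515, 0.2794, 0.1295]
eef_rot: [0.075, 0.931, 0.358, 0.008]
force: [0.0, -0.3, -2.2]
gripper_width: 0.0149
t 27.85 pos [0.515  0.2794 0.1295] F [ 0.  -0.3 -2.2] w 0.0149 z [ 0.069 -0.133 -0.989] x [ 0.743  0.668 -0.038] q [-0.39  0.86 -0.46  1.78  0.76  0.75 -0.59]
to go cm (tool) [ 0.   -0.07  0.14]
```

```bash
python3 -m inch '[[0,0,0,0.1,0]]'; python3 g.py .5146 .2798 .128
```

```text
time_s: 27.93
eef_pos: [0.5151, 0.2792, 0.1285]
eef_rot: [0.075, 0.931, 0.358, 0.008]
force: [0.9, 0.5, -2.4]
gripper_width: 0.0152
t 27.93 pos [0.5151 0.2792 0.1285] F [ 0.9  0.5 -2.4] w 0.0152 z [ 0.069 -0.133 -0.989] x [ 0.743  0.668 -0.038] q [-0.39  0.86 -0.46  1.78  0.76  0.75 -0.59]
to go cm (tool) [ 0.   -0.08  0.04]
```

```bash
python3 -m inch '[[0,0,0,0.1,0]]'; python3 g.py .5146 .2798 .128
```

```text
time_s: 28.02
eef_pos: [0.5155, 0.2794, 0.128]
eef_rot: [0.075, 0.931, 0.358, 0.009]
force: [-2.1, -0.7, 9.5]
gripper_width: 0.015
t 28.02 pos [0.5155 0.2794 0.128 ] F [-2.1 -0.7  9.5] w 0.015 z [ 0.07  -0.133 -0.989] x [ 0.744  0.668 -0.037] q [-0.39  0.86 -0.46  1.78  0.76  0.75 -0.59]
to go cm (tool) [-0.04 -0.1  -0.01]
```

Contact at about 12 N. Release and retreat.

```bash
python3 -m inch '[[0.3,0,0,0,0],[0.4,0,0,0,0],[0.5,0,0,0,0],[0.6,0,0,0,0],[0.6,0,0,0,0],[0.6,0,0,0,0]]'; python3 g.py;  python3 -m inch '[[0.6,0,0,-0.8,0],[0.6,0,0.2,-2,0],[1,0,0.4,-2.5,0],[1,0,0.4,-2.5,0],[1,0,0.4,-2.5,0],[1,0,0.4,-2,0],[1,0,0,-0.5,0],[1,0,0,0,0]]'; python3 g.py .4655 .082 .12
python3 - <<'E'
from h import *
T,S=bot.camera("top"),bot.camera("scene")
for n,c in(("T",T),("S",S)):
    for m in(0,1):
        q,s=fit(c,(.515,.279),.10,.025,.012,bool(m)); print(n,m,q.round(4),round(s))
    q,s=fit(c,(.4669,.08),.016,.022,.01); print("ring",q.round(4),round(s))
    for z,r in((.1,.025),(.134,.008)): cv2.polylines(c["color"],[np.int32(proj(c,.515,.279,z,r))],True,(0,255,0),1)
a=cv2.resize(T["color"][130:260,130:260],(400,400)); b=cv2.resize(S["color"][140:240,400:500],(400,400))
cv2.imwrite("pics/p7.png",np.hstack([a,b]))
E
```

```text
time_s: 28.52
eef_pos: [0.5165, 0.28, 0.1292]
eef_rot: [0.075, 0.931, 0.358, 0.01]
force: [0.4, 0.3, 0.4]
gripper_width: 0.0522
t 28.52 pos [0.5165 0.28   0.1292] F [0.4 0.3 0.4] w 0.0522 z [ 0.073 -0.131 -0.989] x [ 0.744  0.668 -0.034] q [-0.39  0.86 -0.46  1.78  0.76  0.75 -0.59]
time_s: 29.18
eef_pos: [0.5175, 0.2844, 0.2659]
eef_rot: [0.074, 0.93, 0.359, 0.009]
force: [-0.4, -0.3, -0.4]
gripper_width: 0.0875
t 29.18 pos [0.5175 0.2844 0.2659] F [-0.4 -0.3 -0.4] w 0.0875 z [ 0.07  -0.132 -0.989] x [ 0.742  0.669 -0.037] q [-0.34  0.69 -0.57  1.65  0.59  1.02 -0.41]
to go cm (tool) [-16.87   9.22  16.74]
T 0 [0.5169 0.277 ] 113
T 1 [0.516  0.2778] 8
ring [0.4671 0.0798] 3
S 0 [0.5145 0.2773] 92
S 1 [0.5143 0.2779] 4
ring [0.4666 0.0803] 2
```

View pics/p7.png

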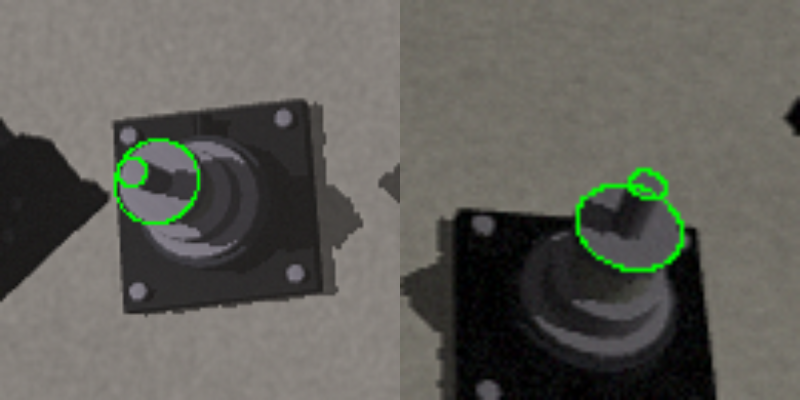

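The stemmed disc stands upright on the specimen at about (.5152,.278), and the outlines match in both views. Now the ring: roll the jaw axis level, then travel.

```bash
python3 -m inch '[[1,0,0,0,0.12],[1,0,0,0,0.12],[1,0,0,0,0]]'; python3 g.py .466 .082 .15
```

```text
time_s: 29.53
eef_pos: [0.5153, 0.2818, 0.2597]
eef_rot: [0.075, 0.968, 0.241, 0.013]
force: [-0.7, -0.0, 0.7]
gripper_width: 0.0882
t 29.53 pos [0.5153 0.2818 0.2597] F [-0.7 -0.   0.7] w 0.0882 z [ 0.061 -0.139 -0.988] x [ 0.883  0.468 -0.011] q [-0.37  0.68 -0.5   1.66  0.55  0.99 -0.63]
to go cm (tool) [-13.59  13.49  13.31]
```

```bash
python3 -m inch '[[1,-1,1,0,0],[1,-2,2,0.3,0],[1,-2,2,1,0],[1,-2,2,2,0],[1,-2,2,2.5,0],[1,-2,2,2.5,0],[1,-1.6,1.6,2.5,0],[1,-0.8,0.8,1.5,0],[1,0,0,0,0],[1,0,0,0,0]]'; python3 g.py .466 .082 .10
```

```text
time_s: 30.37
eef_pos: [0.458, 0.0769, 0.1465]
eef_rot: [0.073, 0.963, 0.261, 0.001]
force: [-0.5, 0.6, -0.0]
gripper_width: 0.0881
t 30.37 pos [0.458  0.0769 0.1465] F [-0.5  0.6 -0. ] w 0.0881 z [ 0.041 -0.141 -0.989] x [ 0.864  0.502 -0.036] q [-0.15  0.71 -0.33  2.15  0.86  0.48 -0.69]
to go cm (tool) [ 1.11 -0.7   4.56]
```

```bash
python3 -m inch '[[1,0.5,-0.35,1.5,0],[1,0.5,-0.3,1.5,0],[1,0,0,1.5,0],[1,0,0,0.8,0],[1,0,0,0,0]]'; python3 g.py .466 .082 .06
```

```text
time_s: 30.78
eef_pos: [0.4695, 0.0888, 0.0924]
eef_rot: [0.07, 0.961, 0.267, 0.005]
force: [0.1, -0.7, -0.2]
gripper_width: 0.088
t 30.78 pos [0.4695 0.0888 0.0924] F [ 0.1 -0.7 -0.2] w 0.088 z [ 0.048 -0.131 -0.99 ] x [ 0.857  0.515 -0.027] q [-0.24  0.82 -0.21  2.14  1.    0.35 -0.82]
to go cm (tool) [-0.56 -0.05  3.28]
```

```bash
python3 -m inch '[[1,-0.3,0,0.8,0],[1,-0.2,0,1,0],[1,0,0,1,0],[1,0,0,0.4,0],[1,0,0,0,0]]'; python3 g.py .466 .082 .027
```

```text
time_s: 31.2
eef_pos: [0.4702, 0.0886, 0.0627]
eef_rot: [0.068, 0.96, 0.272, 0.01]
force: [-0.5, -0.1, 0.2]
gripper_width: 0.0882
t 31.2 pos [0.4702 0.0886 0.0627] F [-0.5 -0.1  0.2] w 0.0882 z [ 0.056 -0.124 -0.991] x [ 0.852  0.523 -0.017] q [-0.31  0.88 -0.09  2.16  1.13  0.23 -0.94]
to go cm (tool) [-0.64 -0.15  3.59]
```

```bash
python3 -m inch '[[1,-0.3,-0.1,0.5,0],[1,-0.3,-0.1,0.7,0],[1,-0.1,0,0.7,0],[1,0,0,0.5,0],[1,0,0,0,0]]'; python3 g.py .466 .082 .027
```

```text
time_s: 31.62
eef_pos: [0.4679, 0.0877, 0.0415]
eef_rot: [0.066, 0.96, 0.273, 0.015]
force: [-0.7, 0.5, 0.0]
gripper_width: 0.0885
t 31.62 pos [0.4679 0.0877 0.0415] F [-0.7  0.5  0. ] w 0.0885 z [ 0.065 -0.118 -0.991] x [ 0.85   0.526 -0.007] q [-0.42  0.93  0.09  2.18  1.35  0.06 -1.16]
to go cm (tool) [-0.45  0.18  1.49]
```

```bash
python3 -m inch '[[1,-0.25,0.1,0.5,0],[1,-0.2,0.1,0.5,0],[1,0,0,0.4,0],[1,0,0,0,0],[1,0,0,0,0]]'; python3 g.py .466 .082 .027
```

```text
time_s: 32.03
eef_pos: [0.4701, 0.0854, 0.0322]
eef_rot: [0.065, 0.959, 0.274, 0.02]
force: [0.3, 0.3, -0.6]
gripper_width: 0.0883
t 32.03 pos [0.4701 0.0854 0.0322] F [ 0.3  0.3 -0.6] w 0.0883 z [ 0.075 -0.114 -0.991] x [0.849 0.528 0.003] q [-0.35  0.94 -0.02  2.18  1.67  0.15 -1.47]
to go cm (tool) [-0.53 -0.    0.52]
```

```bash
python3 -m inch '[[1,-0.3,0,0.3,0],[1,-0.25,0,0.3,0],[1,0,0,0.1,0],[1,0,0,0,0]]'; python3 g.py .466 .082 .027
```

```text
time_s: 32.37
eef_pos: [0.4681, 0.0828, 0.0276]
eef_rot: [0.065, 0.959, 0.274, 0.023]
force: [0.2, -0.4, -0.8]
gripper_width: 0.0883
t 32.37 pos [0.4681 0.0828 0.0276] F [ 0.2 -0.4 -0.8] w 0.0883 z [ 0.08  -0.113 -0.99 ] x [0.849 0.529 0.009] q [-0.3   0.95 -0.09  2.19  1.75  0.21 -1.54]
to go cm (tool) [-0.22 -0.05  0.05]
```

```bash
python3 -m inch '[[1,-0.2,0,0,0],[1,0,0,0,0],[0,0,0,0,0],[0,0,0,0,0],[0,0,0,0,0],[0,0,0,0,0],[0,0,0,0,0],[0,0,0,0,0],[0,0,0,0,0],[0,0,0,0,0]]'; python3 g.py .466 .082 .027
```

```text
time_s: 33.2
eef_pos: [0.4671, 0.0825, 0.0288]
eef_rot: [0.066, 0.959, 0.275, 0.024]
force: [-0.2, 0.6, 0.3]
gripper_width: 0.0426
t 33.2 pos [0.4671 0.0825 0.0288] F [-0.2  0.6  0.3] w 0.0426 z [ 0.083 -0.113 -0.99 ] x [0.848 0.53  0.01 ] q [-0.3   0.95 -0.1   2.2   1.76  0.22 -1.55]
to go cm (tool) [-0.12 -0.04  0.17]
```

```bash
python3 -m inch '[[0,0,0,0,0],[0,0,0.1,-0.8,0],[0,0,0.2,-1.5,0],[0,0,0.2,-1.5,0],[0,0,0.3,-2,0],[0,0,0.3,-2,0],[0,0,0.3,-2.5,0],[0,0,0.3,-2.5,0],[0,0,0.3,-2.5,0],[0,0,0,0,0]]'; python3 g.py .514 .28 .2
```

```text
time_s: 34.03
eef_pos: [0.4633, 0.0829, 0.1761]
eef_rot: [0.067, 0.958, 0.276, 0.021]
force: [0.1, 0.7, -2.4]
gripper_width: 0.0423
t 34.03 pos [0.4633 0.0829 0.1761] F [ 0.1  0.7 -2.4] w 0.0423 z [ 0.078 -0.118 -0.99 ] x [0.847 0.532 0.003] q [-0.11  0.65 -0.4   2.14  0.84  0.52 -0.64]
to go cm (tool) [ 14.8  -13.51  -4.3 ]
```

```bash
python3 -m inch '[[0,0.8,-0.7,-1,0],[0,1.8,-1.6,-1,0],[0,2.2,-2,-0.8,0],[0,2.2,-2,-0.6,0],[0,2.2,-2,-0.4,0],[0,2,-1.9,-0.4,0],[0,1.6,-1.5,-0.4,0],[0,0.8,-0.8,-0.2,0],[0,0,0,0,0],[0,0,0,0,0]]'; python3 g.py .514 .28 .18
```

```text
time_s: 34.87
eef_pos: [0.5079, 0.2664, 0.1987]
eef_rot: [0.072, 0.959, 0.272, 0.015]
force: [0.0, 0.4, -1.9]
gripper_width: 0.0421
t 34.87 pos [0.5079 0.2664 0.1987] F [ 0.   0.4 -1.9] w 0.0421 z [ 0.068 -0.129 -0.989] x [ 0.851  0.524 -0.01 ] q [-0.36  0.74 -0.48  1.77  0.65  0.84 -0.66]
to go cm (tool) [ 1.25 -1.1   1.71]
```

```bash
python3 -m inch '[[0,0.6,-0.7,0.4,0],[0,0.6,-0.5,0.4,0],[0,0.1,-0.1,0.2,0],[0,0,0,0,0],[0,0,0,0,0]]'; python3 g.py .5143 .2797 .18
```

```text
time_s: 35.28
eef_pos: [0.5124, 0.2785, 0.1828]
eef_rot: [0.075, 0.96, 0.271, 0.013]
force: [-0.1, 0.0, -1.8]
gripper_width: 0.0427
t 35.28 pos [0.5124 0.2785 0.1828] F [-0.1  0.  -1.8] w 0.0427 z [ 0.065 -0.137 -0.988] x [ 0.853  0.521 -0.016] q [-0.39  0.78 -0.47  1.75  0.66  0.84 -0.68]
to go cm (tool) [ 0.23 -0.05  0.28]
```

```bash
python3 -m inch '[[0,0.2,-0.1,0.3,0],[0,0,0,0,0],[0,0,0,0,0]]'; python3 g.py .5143 .2797 .17
python3 - <<'E'
from h import *
p=bot.read_state()["eef_pos"]; T,S=bot.camera("top"),bot.camera("scene"); b=p[2]-.0288; out=[]
for c,u,v in((T,140,150),(S,425,145)):
    k=8; im=cv2.convertScaleAbs(cv2.resize(c["color"][v:v+50,u:u+50],(400,400),interpolation=cv2.INTER_CUBIC),alpha=1.7)
    for x,y,z,r,col in((p[0]+.0009,p[1]-.0019,b+.016,.022,(0,255,0)),(p[0]+.0009,p[1]-.0019,b+.016,.012,(0,255,0)),(.5152,.2778,.134,.008,(0,0,255))):
        cv2.polylines(im,[np.int32((proj(c,x,y,z,r)-[u,v])*k+k/2)],True,col,1)
    out.append(im)
cv2.imwrite("pics/r1.png",np.hstack(out))
E
```

```text
time_s: 35.53
eef_pos: [0.5141, 0.2784, 0.1793]
eef_rot: [0.076, 0.96, 0.27, 0.012]
force: [-0.5, -0.1, -1.6]
gripper_width: 0.0421
t 35.53 pos [0.5141 0.2784 0.1793] F [-0.5 -0.1 -1.6] w 0.0421 z [ 0.064 -0.139 -0.988] x [ 0.854  0.52  -0.017] q [-0.39  0.79 -0.47  1.75  0.66  0.83 -0.68]
to go cm (tool) [ 0.1  -0.24  0.91]
```

View pics/r1.png

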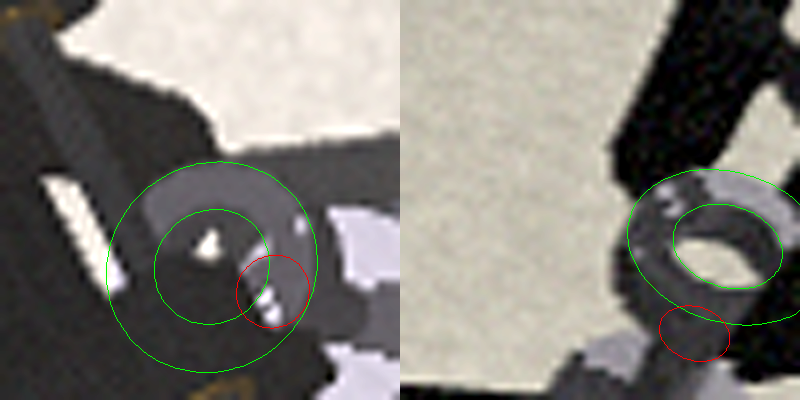

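The ring outline (green) matches the held ring in both views. Its hole will lie over the stem top (red) after a 2.4 mm shift. Descend straight down.

```bash
python3 -m inch '[[0,0.1,-0.3,0.3,0],[0,0,-0.1,0.3,0],[0,0,0,0,0],[0,0,0,0,0]]'; python3 g.py .5143 .2797 .165
```

```text
time_s: 35.97
eef_pos: [0.5133, 0.2819, 0.1726]
eef_rot: [0.075, 0.96, 0.27, 0.013]
force: [-0.2, 0.2, -0.4]
gripper_width: 0.042
t 35.97 pos [0.5133 0.2819 0.1726] F [-0.2  0.2 -0.4] w 0.042 z [ 0.065 -0.138 -0.988] x [ 0.854  0.52  -0.016] q [-0.4   0.8  -0.46  1.75  0.67  0.82 -0.69]
to go cm (tool) [-0.02  0.12  0.79]
```

```bash
python3 -m inch '[[0,0,0.1,0.3,0],[0,0,0,0.3,0],[0,0,0,0,0]]'; python3 g.py .5143 .2797 .158
```

```text
time_s: 36.22
eef_pos: [0.5143, 0.2802, 0.1663]
eef_rot: [0.075, 0.96, 0.27, 0.013]
force: [-0.2, -0.7, -1.6]
gripper_width: 0.0425
t 36.22 pos [0.5143 0.2802 0.1663] F [-0.2 -0.7 -1.6] w 0.0425 z [ 0.065 -0.138 -0.988] x [ 0.854  0.52  -0.016] q [-0.4   0.8  -0.46  1.75  0.68  0.81 -0.7 ]
to go cm (tool) [-0.01 -0.08  0.83]
```

```bash
python3 -m inch '[[0,0,-0.1,0.3,0],[0,0,-0.1,0.3,0],[0,0,0,0,0]]'; python3 g.py .5143 .2797 .15
```

```text
time_s: 36.47
eef_pos: [0.5137, 0.2809, 0.1593]
eef_rot: [0.075, 0.96, 0.27, 0.013]
force: [0.4, 0.0, -0.7]
gripper_width: 0.0422
t 36.47 pos [0.5137 0.2809 0.1593] F [ 0.4  0.  -0.7] w 0.0422 z [ 0.065 -0.138 -0.988] x [ 0.854  0.52  -0.016] q [-0.4   0.81 -0.45  1.76  0.68  0.8  -0.71]
to go cm (tool) [ 0.01 -0.01  0.94]
```

The stem is inside the ring with no contact force. Continue.

```bash
python3 -m inch '[[0,0,-0.05,0.35,0],[0,0,-0.05,0.35,0],[0,0,0,0,0]]'; python3 g.py .5143 .2797 .14
```

```text
time_s: 36.72
eef_pos: [0.5135, 0.2809, 0.1514]
eef_rot: [0.075, 0.96, 0.27, 0.013]
force: [-0.3, -0.0, -1.8]
gripper_width: 0.0423
t 36.72 pos [0.5135 0.2809 0.1514] F [-0.3 -0.  -1.8] w 0.0423 z [ 0.065 -0.138 -0.988] x [ 0.854  0.52  -0.016] q [-0.41  0.82 -0.44  1.76  0.69  0.78 -0.72]
to go cm (tool) [ 0.03 -0.04  1.15]
```

```bash
python3 -m inch '[[0,0,-0.05,0.35,0],[0,0,-0.1,0.35,0],[0,0,0,0,0]]'; python3 g.py .5143 .2797 .132
```

```text
time_s: 36.97
eef_pos: [0.5132, 0.2812, 0.1434]
eef_rot: [0.075, 0.96, 0.27, 0.013]
force: [-0.5, -0.5, -1.6]
gripper_width: 0.0418
t 36.97 pos [0.5132 0.2812 0.1434] F [-0.5 -0.5 -1.6] w 0.0418 z [ 0.065 -0.138 -0.988] x [ 0.854  0.52  -0.016] q [-0.41  0.84 -0.44  1.77  0.7   0.77 -0.73]
to go cm (tool) [0.04 0.01 1.16]
```

```bash
python3 -m inch '[[0,0,0,0.35,0],[0,0,0,0.35,0],[0,0,0,0,0]]'; python3 g.py .5143 .2797 .13
```

```text
time_s: 37.22
eef_pos: [0.5137, 0.2802, 0.1357]
eef_rot: [0.075, 0.96, 0.27, 0.013]
force: [-0.3, 0.0, -1.5]
gripper_width: 0.042
t 37.22 pos [0.5137 0.2802 0.1357] F [-0.3  0.  -1.5] w 0.042 z [ 0.065 -0.138 -0.988] x [ 0.854  0.52  -0.016] q [-0.41  0.85 -0.43  1.77  0.71  0.75 -0.74]
to go cm (tool) [ 0.04 -0.01  0.58]
```

```bash
python3 -m inch '[[0,0,-0.05,0.3,0],[0,0,0,0,0]]'; python3 g.py .5143 .2797 .1288
```

```text
time_s: 37.38
eef_pos: [0.5136, 0.2801, 0.1322]
eef_rot: [0.075, 0.96, 0.27, 0.013]
force: [-0.3, -0.2, -1.5]
gripper_width: 0.0424
t 37.38 pos [0.5136 0.2801 0.1322] F [-0.3 -0.2 -1.5] w 0.0424 z [ 0.065 -0.138 -0.988] x [ 0.854  0.52  -0.017] q [-0.41  0.85 -0.43  1.77  0.72  0.75 -0.74]
to go cm (tool) [0.04 0.02 0.35]
```

```bash
python3 -m inch '[[0,0,0,0.15,0]]'; python3 g.py .5143 .2797 .1288
```

```text
time_s: 37.47
eef_pos: [0.5138, 0.2801, 0.1308]
eef_rot: [0.075, 0.96, 0.27, 0.013]
force: [-0.2, 0.5, -2.6]
gripper_width: 0.0424
t 37.47 pos [0.5138 0.2801 0.1308] F [-0.2  0.5 -2.6] w 0.0424 z [ 0.065 -0.138 -0.988] x [ 0.854  0.52  -0.016] q [-0.42  0.85 -0.42  1.77  0.72  0.74 -0.75]
to go cm (tool) [0.02 0.03 0.21]
```

```bash
python3 -m inch '[[0,0,0,0.1,0]]'; python3 g.py .5143 .2797 .1288
```

```text
time_s: 37.55
eef_pos: [0.5139, 0.2799, 0.1297]
eef_rot: [0.075, 0.96, 0.27, 0.013]
force: [-0.6, 0.2, -1.0]
gripper_width: 0.0424
t 37.55 pos [0.5139 0.2799 0.1297] F [-0.6  0.2 -1. ] w 0.0424 z [ 0.065 -0.138 -0.988] x [ 0.854  0.52  -0.016] q [-0.42  0.85 -0.42  1.77  0.72  0.74 -0.75]
to go cm (tool) [0.03 0.03 0.09]
```

```bash
python3 -m inch '[[0,0,0,0.08,0]]'; python3 g.py .5143 .2797 .1288
```

```text
time_s: 37.63
eef_pos: [0.5142, 0.28, 0.1291]
eef_rot: [0.075, 0.96, 0.27, 0.013]
force: [-1.8, -0.3, 5.8]
gripper_width: 0.0424
t 37.63 pos [0.5142 0.28   0.1291] F [-1.8 -0.3  5.8] w 0.0424 z [ 0.066 -0.137 -0.988] x [ 0.854  0.52  -0.016] q [-0.42  0.86 -0.42  1.78  0.72  0.74 -0.75]
to go cm (tool) [-0.    0.02  0.03]
```

Gentle contact. Release and retreat.

```bash
python3 -m inch '[[0.55,0,0,0,0],[0.62,0,0,0,0],[0.75,0,0,0,0],[0.9,0,0,0,0],[1,0,0,0,0],[1,0,0,0,0]]'; python3 g.py;  python3 -m inch '[[1,0,0,-0.8,0],[1,0,0.2,-2,0],[1,0,0.3,-2.5,0],[1,0,0.3,-2.5,0],[1,0,0.3,-2.5,0],[1,0,0.3,-2,0],[1,-1.5,1.5,-1,0],[1,-2,2,0,0],[1,-2,2,0,0],[1,-2,2,0,0]]'; python3 -m inch '[[1,-2,2,0,0],[1,-1,1,0,0],[1,0,0,0,0],[1,0,0,0,0]]'; python3 g.py
python3 - <<'E'
from h import *
T,S=bot.camera("top"),bot.camera("scene"); out=[]
for c,u,v in((T,140,140),(S,400,140)):
    q,s=fit(c,(.515,.278),.116,.022,.01,True); print(q.round(4),round(s))
    k=5; im=cv2.convertScaleAbs(cv2.resize(c["color"][v:v+80,u:u+80],(400,400),interpolation=cv2.INTER_CUBIC),alpha=1.4)
    for z,r in((.116,.022),(.1,.025),(.134,.008)): cv2.polylines(im,[np.int32((proj(c,.5152,.2778,z,r)-[u,v])*k+k/2)],True,(0,255,0),1)
    out.append(im)
cv2.imwrite("pics/end.png",np.hstack(out))
E
```

```text
time_s: 38.13
eef_pos: [0.5148, 0.2804, 0.13]
eef_rot: [0.075, 0.96, 0.27, 0.014]
force: [0.6, 0.6, 0.5]
gripper_width: 0.0792
t 38.13 pos [0.5148 0.2804 0.13  ] F [0.6 0.6 0.5] w 0.0792 z [ 0.068 -0.136 -0.988] x [ 0.854  0.52  -0.013] q [-0.42  0.85 -0.42  1.77  0.72  0.74 -0.75]
time_s: 38.97
eef_pos: [0.486, 0.1912, 0.287]
eef_rot: [0.071, 0.959, 0.275, 0.016]
force: [0.1, -0.6, 0.5]
gripper_width: 0.088
time_s: 39.3
eef_pos: [0.4743, 0.142, 0.295]
eef_rot: [0.073, 0.959, 0.272, 0.017]
force: [-0.0, -0.1, 0.9]
gripper_width: 0.0882
t 39.3 pos [0.4743 0.142  0.295 ] F [-0.  -0.1  0.9] w 0.0882 z [ 0.072 -0.132 -0.989] x [ 0.851  0.525 -0.008] q [-0.11  0.51 -0.56  1.92  0.55  0.88 -0.44]
[0.525 0.271] 1
[0.5143 0.277 ] 5
```

View pics/end.png

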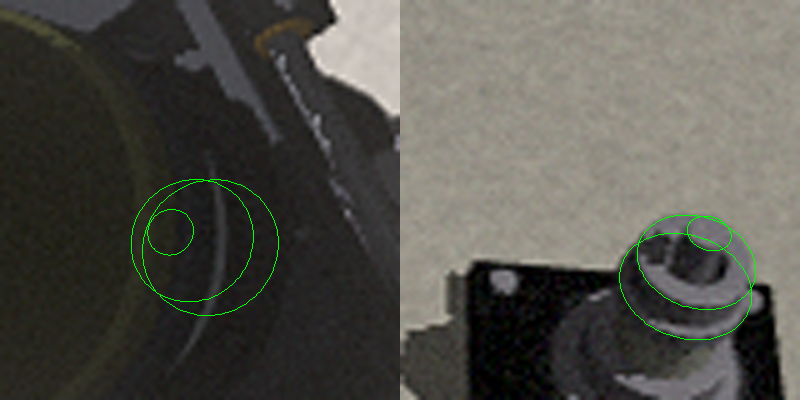

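The ring lies flat over the stem. The scene fit for the ring is (.5143,.2770), against the stemmed disc at (.5143,.2779). The top view is blocked by the arm, so its fit means nothing. Arm clear and at rest, so I'm handing in.

```bash
python3 -c "
from rig import bot
print(bot.sign_off())"
```

```text
the job is handed in; nothing more can be done
None
```

The stack is built on the load cell in the required order: wide disc, white specimen, stemmed disc with stem up, then the ring over the stem. I handed it in at about 39 s. No verdict was reported.

**Final checks:** Scene-camera rim fits put each part within about 2 mm of the one below. The last picture showed the ring flat over the stem, with the jaws open and the arm clear. I did not re-measure the bar, mouse or jar at the end, but no move came close to them.

**What failed or disagreed:**
- **Force on the load cell:** while setting the wide disc down, two downward steps run together raised the wrist force to 53 N. That is close to the 60 N limit, but no reading passed it. I backed off at once. Later contacts read about 17 N (specimen), 10 N (stemmed disc) and 6 N (ring).
- **Gripper tilt:** joint 6 reached its limit near the first disc, so I swung the wrist through its singularity. That left the gripper tilted about 0.15 rad. I kept that tilt about the jaw axis, and the parts still stood flat in the pictures after release.
- **Top camera:** the arm or fingers blocked its view for the wide-disc and ring checks. Those two fits are invalid, so only the scene camera confirms those placings.

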